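# Rack the fresh reef slabs under the mist line

## Robot

A 7-joint arm with a two-finger parallel gripper is mounted at the origin on the work surface. World frame = base frame: x ahead of the robot, y to its left, z up, the work surface at z = 0. Lengths are in m, angles in rad, forces in N, time in s.
With the tool pointing down it reaches from about 0.425 to 0.975 m from the base axis. Payload 16.7 kg.
Tool frame: the origin (TCP) lies at the centre of the arm's flange, where the gripper is bolted on; the fingertips stand tcp_to_tips ahead of it and the grasp point (between the pads) lies 155 mm ahead of it (tcp_to_tips is the distance from the TCP to the fingertips, in m); z points along the fingers, y is the line along which they close (so a half turn about z gives the same grasp; the last joint's range is limited). The gripper opens to 85 mm and grips with 20 to 120 N. Pads are 22 mm wide; open, the fingers measure 114 mm over their backs; the gripper's body (76 mm by 85 mm) begins 54 mm behind the grasp point. The pads swing forward as they close: fully open they stand 13 mm farther back than shut.
Start: joints at [1.067, 0.426, 0.074, 1.606, -0.034, 1.111, -0.067], TCP at [0.234, -0.633, 0.405] pointing down, gripper open.
Joint ranges: [-2.85, 2.85], [-0.5, 2.14], [-1.23, 1.37], [0.21, 2.46], [-1.02, 4.16], [0.16, 2.05], [-2.73, 2.73]. Speed limits (rad/s): [1.89, 1.89, 2.39, 2.39, 3.01, 3.01, 3.01].

## Interface

Orientations are given as [roll, pitch, yaw] about the fixed x, y, z axes, in that order (R = Rz(yaw) Ry(pitch) Rx(roll)).
In Python, from plant import read_state, read_camera, camera_info, sign_off, tcp_to_tips gives the robot as it stands.
- The arm moves only by the tool play_rows, never from a script. Its argument "series" is a list that holds one entry, the list of rows, each a list of 7 numbers: the closure, from -1 (fully open) to 1 (shut), then the shift along the tool's x, y, z in units of 40 mm (1.0 is 40 mm), then the turn, a rotation vector about the tool's x, y, z in units of 45 degrees (1.0 is 45 degrees). A call has 1 to 10 rows; each row shifts and turns the commanded pose from where the row before left it, along the tool's axes as they then stand; what a row does not reach is not made up. A row lasts 1/12 s, in which the tool goes at most 41.7 mm and 7.16 degrees, less where a joint would pass 70% of its speed; a pose out of reach is approached as far as the arm can. A call with a number of a shift or a turn outside -1 to 1 is refused whole. A call with a gripper value outside its range is refused whole. The fingers move at their own pace and stop on an object; "newtons" is the grip in N (left out, the last holds). Time passes only in rows, so rows that do not move let the fingers close. It gives the time, the measured TCP pose, the force, the opening and the grip force at its end, in the units of the state.
- read_state(): the state, without advancing time (a new reading comes with each control period).
- read_camera(name): name is "scene" or "top"; returns the picture (384x512x3 uint8, red, green, blue); there is no depth.
- camera_info(name): a dict with "camera_matrix" (3x3 intrinsics, pixels), "D" ([k1, k2, p1, p2, k3] as OpenCV has them; the pictures are not rectified), "R" (3x3) and "t" (3): a world point X has camera coordinates R X + t. Camera axes: x right, y down, z forward; pixel columns grow to the right and rows downward; lengths in m; the calibration is good to about 2 mm. A picture is of the moment at which its call begins. camera_info takes no time and is no camera call.
- sign_off(): hands the job in; it is judged then, once.
The state is a dict: "time": time; "joint_pos": joint angles; "dq": joint speeds; "joint_torque": joint torques, N m; "ee_pos": TCP position; "ee_rot": TCP orientation; "ft_force": force on the tool from outside, world axes, zero at the start; "torque": the same for the moment, N m; "width": opening from 0.0 (shut) to 1.0 (fully open); "grip_force": force on a finger pad.
Only numpy, scipy, OpenCV 4.12 (cv2) and the standard library are available. Lean on these libraries where they do the work, as an engineer would, in place of code of your own. Each camera call takes 0.05 s, during which the arm holds its last target. There are 200 camera calls.

## Task

Shut the mist valve first. Then push the mould's ejector fully home to drive out the cast slab, and stand that slab and every slab on the table upright in the curing rack, one to a bay and right down on its floor; only when they are all in, open the valve to half (45 degrees) and leave it there. Leave the spray bottle and the mixing cup where they are.

Things in the scene. Friction and masses are not known exactly. Their poses are not given: they have to be found in the camera images.
- slab0: cast mortar reef slab standing on edge: 64 mm long (its x) x 40 mm thick (its y) x 80 mm tall (its z), about 0.32 kg, smooth pale cement (friction about 0.36) with gritty ends; all slabs are alike; origin at the centre of its underside. This one starts inside the mould, long side along the mould's x, and is always present.
- slab1: cast mortar reef slab standing on edge: 64 mm long (its x) x 40 mm thick (its y) x 80 mm tall (its z), about 0.32 kg, smooth pale cement (friction about 0.36) with gritty ends; all slabs are alike; origin at the centre of its underside. Stands loose on the table at the start; may be absent.
- slab2: cast mortar reef slab standing on edge: 64 mm long (its x) x 40 mm thick (its y) x 80 mm tall (its z), about 0.32 kg, smooth pale cement (friction about 0.36) with gritty ends; all slabs are alike; origin at the centre of its underside. Stands loose on the table at the start; may be absent.
- slab3: cast mortar reef slab standing on edge: 64 mm long (its x) x 40 mm thick (its y) x 80 mm tall (its z), about 0.32 kg, smooth pale cement (friction about 0.36) with gritty ends; all slabs are alike; origin at the centre of its underside. Stands loose on the table at the start; may be absent.
- slab4: cast mortar reef slab standing on edge: 64 mm long (its x) x 40 mm thick (its y) x 80 mm tall (its z), about 0.32 kg, smooth pale cement (friction about 0.36) with gritty ends; all slabs are alike; origin at the centre of its underside. Stands loose on the table at the start; may be absent.
- rack: fixed grey plastic curing rack: base plate 90 (x) x 344 (y) mm, 6 mm thick, with five open-topped bays in a row along its y, pitch 66 mm, one slab to a bay. A slab stands in a bay with its long side along the rack's x, on the 6 mm floor, its top then 86 mm above the table. Origin at the centre of the rack's underside
- bay0 (a point): centre of the floor of bay 0 of the rack (bay 0 at the -y end, bay 4 at +y), 6 mm above the table; axes as the rack's. The bay lies between two fins 48 mm apart in y (5 mm thick, 60 mm long in x, tops 40 mm above the table) and two end rails 74 mm apart in x (tops 40 mm above the table)
- bay1 (a point): centre of the floor of bay 1 of the rack (bay 0 at the -y end, bay 4 at +y), 6 mm above the table; axes as the rack's. The bay lies between two fins 48 mm apart in y (5 mm thick, 60 mm long in x, tops 40 mm above the table) and two end rails 74 mm apart in x (tops 40 mm above the table)
- bay2 (a point): centre of the floor of bay 2 of the rack (bay 0 at the -y end, bay 4 at +y), 6 mm above the table; axes as the rack's. The bay lies between two fins 48 mm apart in y (5 mm thick, 60 mm long in x, tops 40 mm above the table) and two end rails 74 mm apart in x (tops 40 mm above the table)
- bay3 (a point): centre of the floor of bay 3 of the rack (bay 0 at the -y end, bay 4 at +y), 6 mm above the table; axes as the rack's. The bay lies between two fins 48 mm apart in y (5 mm thick, 60 mm long in x, tops 40 mm above the table) and two end rails 74 mm apart in x (tops 40 mm above the table)
- bay4 (a point): centre of the floor of bay 4 of the rack (bay 0 at the -y end, bay 4 at +y), 6 mm above the table; axes as the rack's. The bay lies between two fins 48 mm apart in y (5 mm thick, 60 mm long in x, tops 40 mm above the table) and two end rails 74 mm apart in x (tops 40 mm above the table)
- mould: fixed aluminium slab mould, base 200 (x) x 84 (y) x 10 mm thick, origin at the centre of its underside. Two side walls with inturned lips (outer faces 68 mm apart, inner 44 mm, tops 106 mm above the table) run along x from 95 mm to 15 mm behind the origin. slab0 stands in this channel on the base, centred 42 mm behind the origin, and can leave only through the open +x end
- ejector (a joint): spring ejector slide of the mould, in m: 0 = back (rest), 0.070 = pushed fully home towards the mould's +x; a spring (1.4 N at rest, 6.3 N fully home, plus the slab's friction) returns it when let go. Fully home, the slab stands wholly outside the channel, centred about 27 mm in front of the mould's origin
- outlet (a point): where the ejected slab comes to stand: a point on top of the flat open front half of the mould's base, 27 mm in front of the mould's origin, 10 mm above the table; axes as the mould's
- push_plate (a point): centre of the rear (-x) face of the ejector's black upright push plate, 44 mm wide (y) x 44 mm tall x 12 mm thick, that stands above the mould's lips on a 14 mm stem; its centre is 134 mm and its top 156 mm above the table; push it towards the mould's +x; moves with the slide; axes as the mould's
- manifold: fixed base of the mist line: 100 (x) x 200 (y) mm foot plate 8 mm thick, carrying a white 28 mm pipe along its y (pipe axis 55 mm up, pipe top 69 mm, round valve body to 81 mm) and the ball valve in the middle; origin at the centre of the underside
- valve (a joint): angle of the ball-valve lever about the vertical, rad: 0 = shut (lever at right angles to the pipe, pointing to the manifold's -x), 1.571 = fully open (lever along the pipe, pointing to the manifold's -y), 0.785 = half open. Grows counter-clockwise seen from above; stays where it is left (about 0.25 N m friction)
- valve_axis (a point): point on the vertical axis of the valve lever, at lever height, 115 mm above the table; axes as the manifold's
- lever_grip (a point): middle of the rubber sleeve on the lever, 85 mm from the axis, 115 mm above the table; the sleeve is 62 mm long, 16 mm wide, 16 mm tall; the lever points along this point's -x
- spray_bottle: blue spray bottle with black trigger head, 84 mm across, 207 mm tall, a bystander; origin at the centre of its underside
- mixing_cup: red plastic mixing cup, 100 mm across, 85 mm tall, a bystander; origin at the centre of its underside
Mind the look-alikes: they are no part of the job. What is shaped like the slab1 but green or yellow is not meant.

How it is judged:
By the outcome, as a careful person would: the job done as asked, in the order asked, and still so for the second after the job is handed in, with the robot touching nothing.
Of slab1, slab2, slab3, slab4 only 2 to 4 are there at a start; the rules pass over those that are not, and their reading is None.
At some moment in a run one of slab1, slab2, slab3, slab4 may be knocked a few centimetres aside while the robot is not near it.
Once in a run the grip may slacken for a moment while it holds something.
It also fails if it takes over 210 s, if anything falls off the work surface, if the arm or the gripper's body presses on something with over 40 N, if the wrist force passes 120 N, or if a joint passes its speed limit or range.

## Working session

There is one attempt and no reset: what is moved stays moved. The work goes in short steps, Python scripts to look and compute and a tool call to move; the robot and the scene stay as the last step left them, time stands still between calls to the robot, and variables do not carry over. Pictures are saved under pics/ and viewed, at most 14 in all, crops included, and the job is handed in when it is done.

Besides the shell and the picture viewer there is one more tool, called after "Request:" as name([rows], argument=value, ...), one row to a line, values as JSON. play_rows: Moves the arm, as the interface text tells. Shifts and turns lie within -1 to 1; 1 stands for 40 mm of shift or 45 degrees of turn. Its arguments: {"type":"object","properties":{"series":{"type":"array"},"newtons":{"type":"number"}},"required":["series"]}

```bash
ls; mkdir -p pics; python3 - <<'E'
from plant import *
import cv2,numpy as np
print(read_state(), tcp_to_tips if not callable(tcp_to_tips) else tcp_to_tips())
for n in("scene","top"):
    i=camera_info(n);print(n,i)
    cv2.imwrite(f"pics/{n}0.png",read_camera(n)[:,:,::-1])
E
```

```text
pics
{'time': 0.0, 'joint_pos': array([ 1.06651434,  0.42673991,  0.07384082,  1.60655485, -0.03410773,
        1.11076807, -0.0671369 ]), 'dq': array([ 0.00091688, -0.00017523, -0.00047249, -0.00102773, -0.00104261,
       -0.00010826, -0.00093254]), 'joint_torque': array([-8.97770697e-04, -9.49824286e+01,  3.76027733e+00, -4.63520443e+01,
        1.92301552e-02,  1.00777307e-02,  4.86999522e-05]), 'ee_pos': array([ 0.23442739, -0.63281407,  0.40402789]), 'ee_rot': array([-3.14038414e+00,  7.89878784e-05,  3.54720808e-01]), 'ft_force': array([-0.2779418 ,  0.07340414, -0.30779024]), 'torque': array([-0.01403284,  0.0363978 , -0.02663754]), 'grip_force': 0.0, 'width': 0.998366615995906} 0.1734
scene {'camera_matrix': array([[449.73951679,   0.        , 252.94672775],
       [  0.        , 449.73951679, 188.50092004],
       [  0.        ,   0.        ,   1.        ]]), 'D': array([-0.15340582,  0.        ,  0.        ,  0.        ,  0.        ]), 'R': array([[-0.37333571,  0.9276268 , -0.01135612],
       [ 0.79821766,  0.3149674 , -0.51346286],
       [-0.4727251 , -0.20075868, -0.85803667]]), 't': array([ 0.20928508, -0.39114071,  1.43649093])}
top {'camera_matrix': array([[411.38881315,   0.        , 260.64358128],
       [  0.        , 411.38881315, 197.81874493],
       [  0.        ,   0.        ,   1.        ]]), 'D': array([-0.01253735,  0.        ,  0.        ,  0.        ,  0.        ]), 'R': array([[-0.01882619, -0.99972322, -0.01410848],
       [-0.99587664,  0.02000249, -0.0884851 ],
       [ 0.08874281,  0.01238447, -0.99597758]]), 't': array([0.02258143, 0.56746172, 1.19609842])}
```

View pics/scene0.png

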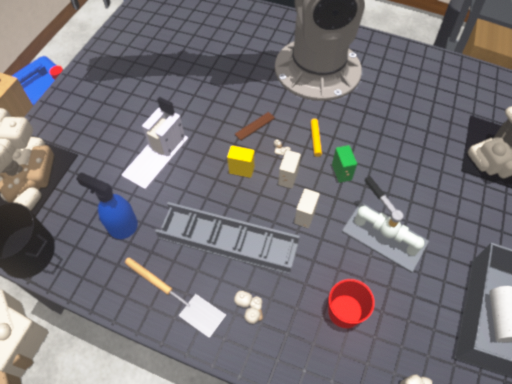

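View pics/top0.png

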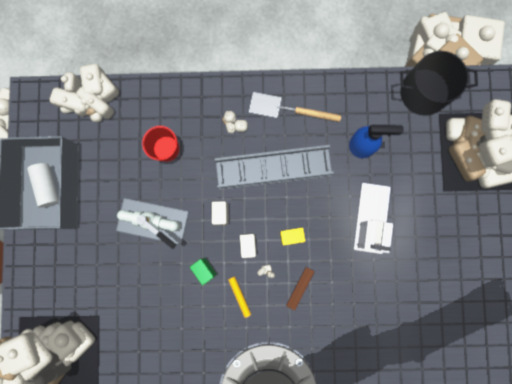

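The top image shows two pale slabs, at (219,213) and (248,246). The look-alikes are the green block (203,272) and the yellow block (293,236). The rack runs (217–331, 148–187), the mould sits at (374,220) with its ejector end at (375,240), and the valve is at (155,220) with its black lever towards (175,240). Next I'll take close crops to measure.

```bash
python3 - <<'E'
import cv2
t=cv2.imread("pics/top0.png");s=cv2.imread("pics/scene0.png")
a=cv2.resize(t[140:290,110:400],(797,412),interpolation=cv2.INTER_CUBIC);cv2.imwrite("pics/topc.png",a)
b=cv2.resize(s[90:275,110:430],(800,462),interpolation=cv2.INTER_CUBIC);cv2.imwrite("pics/scenec.png",b)
E
```

```text
(no output)
```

View pics/topc.png

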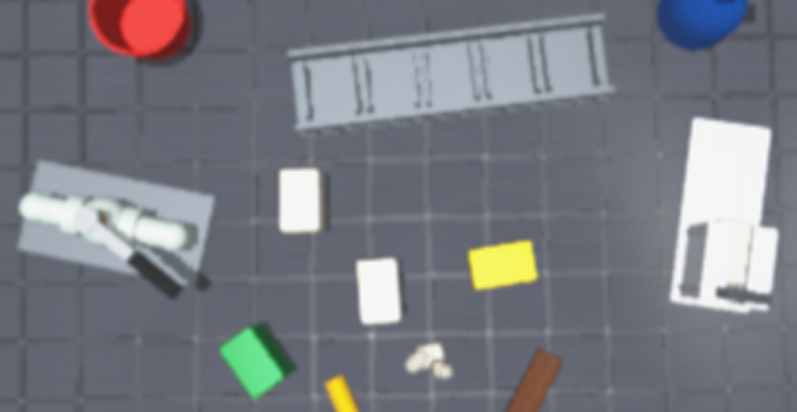

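View pics/scenec.png

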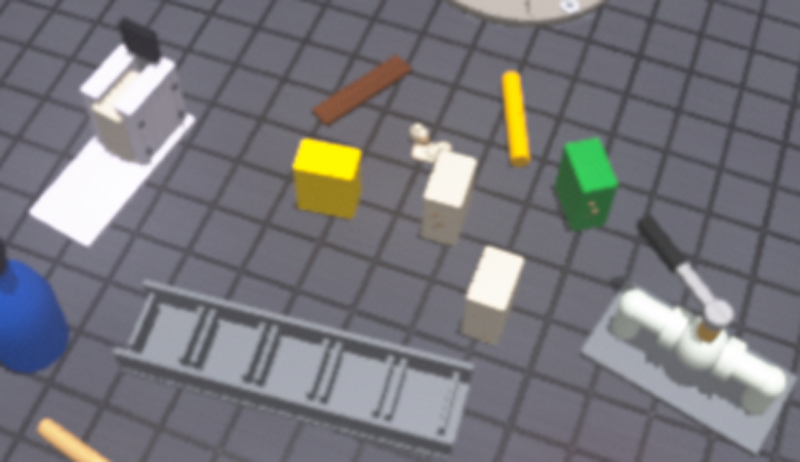

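```bash
python3 - <<'E'
import cv2,numpy as np
t=cv2.imread("pics/top0.png");s=cv2.imread("pics/scene0.png")
def c(i,x,y,w,h,k): return cv2.resize(i[y:y+h,x:x+w],None,fx=k,fy=k,interpolation=cv2.INTER_CUBIC)
cv2.imwrite("pics/rack.png",np.vstack([c(t,212,142,125,50,6),c(s,155,203,150,70,5)[:300]]))
# mould top (350,180)x7 scene(120,95)x5 ; valve top (112,195)x5, scene (335,170)x5
A=np.zeros((600,800,3),np.uint8)
def put(p,x,y): A[y:y+p.shape[0],x:x+p.shape[1]]=p
put(c(t,350,180,48,80,6),0,0)      # 288x480
put(c(s,120,95,70,95,6),300,0)     # 420x570
cv2.imwrite("pics/mould.png",A)
A=np.zeros((600,800,3),np.uint8)
put(c(t,112,195,80,55,5),0,0); put(c(s,335,170,95,100,5),320,100) if 0 else None
put(c(t,112,195,78,55,5),0,0); put(c(s,338,172,80,100,5),400,0)
cv2.imwrite("pics/valve.png",A)
E
```

```text
(no output)
```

View pics/rack.png

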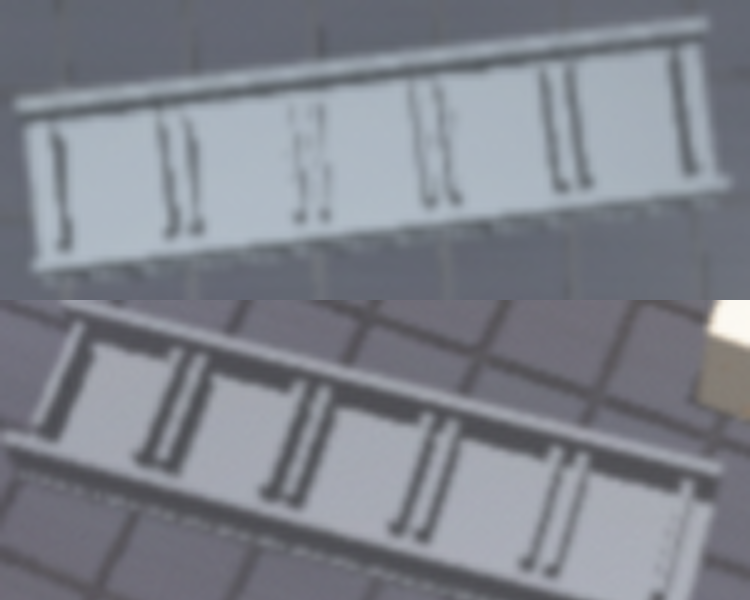

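View pics/mould.png

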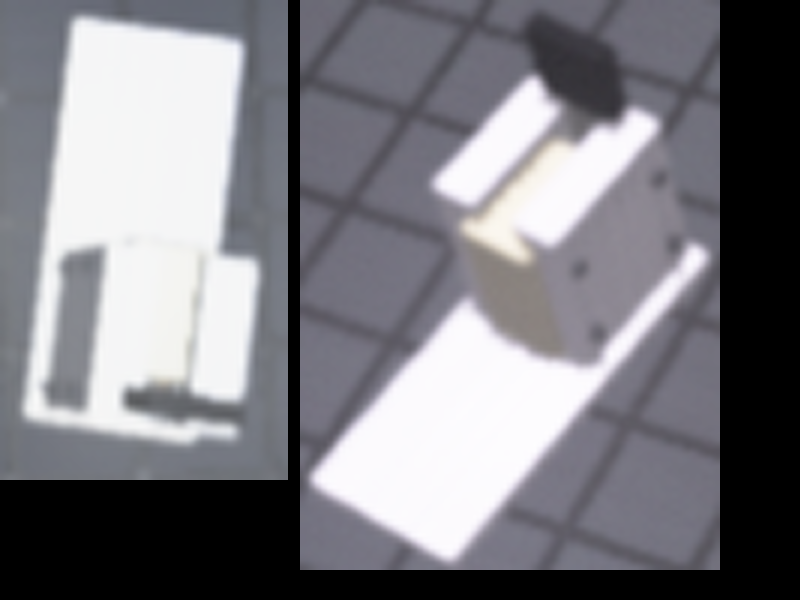

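View pics/valve.png

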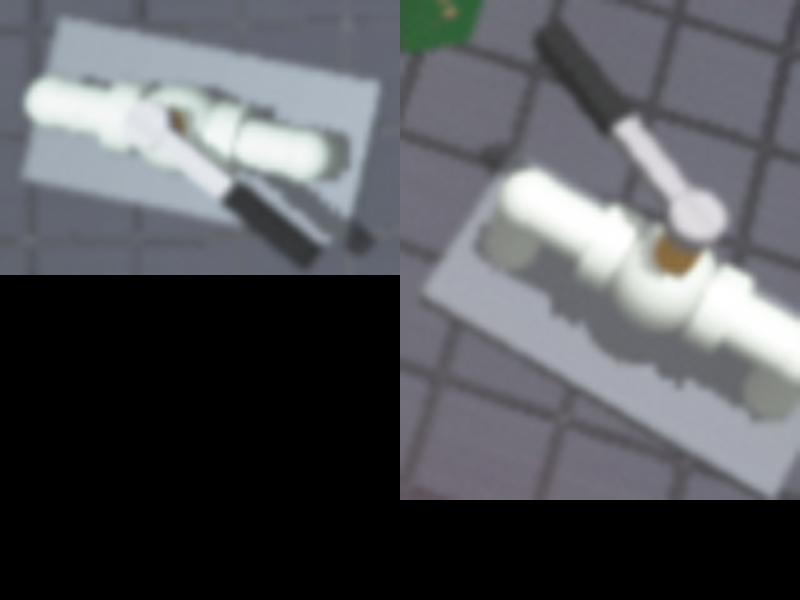

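Both views agree. The valve lever is part-open, with its hub at about (141,219) in the top view and its tip at (175,246). The mould's open end points away from the robot and its black plate is on the robot's side at (381,248). Now I'll fit poses from both views.

```bash
cat >h.py <<'E'
import cv2,numpy as np
from scipy.optimize import least_squares
from plant import *
I={n:camera_info(n) for n in("scene","top")}
def proj(n,X):
    i=I[n];return cv2.projectPoints(np.atleast_2d(np.float64(X)),cv2.Rodrigues(i["R"])[0],i["t"],i["camera_matrix"],i["D"])[0][:,0]
def px(c,k,off): return (np.float64(c)+.5)/k-.5+np.float64(off)
def world(m,p):
    c,s=np.cos(p[2]),np.sin(p[2]);m=np.atleast_2d(m)
    return np.c_[p[0]+c*m[:,0]-s*m[:,1],p[1]+s*m[:,0]+c*m[:,1],m[:,2]]
def tri(a,b):
    f=lambda X:np.r_[proj("top",X)[0]-a,proj("scene",X)[0]-b]
    r=least_squares(f,[.6,0,.1]);return r.x,np.abs(r.fun).max()
def fit(obs,p0,dz=True):
    "obs: list of (cam,model pt,pixel); fits x,y,yaw and height offset"
    def f(p):
        r=[]
        for n in I:
            o=[q for q in obs if q[0]==n]
            if o:
                X=world([q[1] for q in o],p);X[:,2]+=p[3] if dz else 0
                r.append((proj(n,X)-[q[2] for q in o]).ravel())
        return np.concatenate(r)
    r=least_squares(f,list(p0)+[0]);return r.x,np.abs(r.fun).max(),np.sqrt(np.mean(r.fun**2))
E
cat >m.py <<'E'
from h import *
T=lambda x,y:px((x,y),2.748,(110,140));S=lambda x,y:px((x,y),2.5,(110,90))
np.set_printoptions(precision=4,suppress=True)
L,W=.032,.02
def slab(t,s,p0):
    m=[(L,W,.08),(L,-W,.08),(-L,-W,.08),(-L,W,.08)]
    return fit([("top",m[i],T(*t[i])) for i in range(4)]+[("scene",m[i],S(*s[i])) for i in range(4)],p0)
print("A",slab([(279,169),(319,168),(323,231),(281,233)],[(504,313),(467,298),(485,247),(524,257)][1:2]*0+[(505,312),(467,298),(485,247),(524,258)],(.57,.1,0)))
print("A'",slab([(279,169),(319,168),(323,231),(281,233)],[(505,312),(467,298),(485,247),(524,258)],(.57,.1,0))[0])
print("B",slab([(358,260),(397,257),(401,322),(362,325)],[(463,209),(425,197),(438,152),(477,160)],(.5,.03,0)))
R=lambda x,y:px((x,y),6,(212,142))
d=.045
print("rack",fit([("top",(d,.172,.04),R(15,98)),("top",(d,-.172,.04),R(706,17)),("top",(-d,.172,.04),R(35,271)),("top",(-d,-.172,.04),R(731,187)),
 ("scene",(-d,-.172,.04),S(147,282)),("scene",(-d,.172,.04),S(473,366)),("scene",(d,-.172,.04),S(115,352)),("scene",(d,.172,.04),S(452,442))],(.68,0,0)))
M=lambda x,y:px((x,y),6,(350,180));N=lambda x,y:px((x,y),6,(120,95))
print("mould",fit([("top",(.1,.042,.01),M(72,16)),("top",(.1,-.042,.01),M(243,40)),("top",(-.1,.042,.01),M(24,414)),
 ("scene",(.1,-.042,.01),N(12,480)),("scene",(.1,.042,.01),N(153,562)),("scene",(-.1,.042,.01),N(408,255))],(.55,-.3,0)))
V=lambda x,y:px((x,y),5,(112,195));U=lambda x,y:px((x,y),5,(338,172))
print("manif",fit([("top",(.05,.1,.008),V(60,15)),("top",(.05,-.1,.008),V(380,82)),("top",(-.05,.1,.008),V(22,180)),
 ("scene",(.05,-.1,.008),U(23,293)),("scene",(.05,.1,.008),U(375,497))],(.55,.3,0)))
for n,a,b in(("hub",(148,120),(297,217)),("sl0",(235,192),(220,122)),("sl1",(318,258),(148,32))): print(n,tri(V(*a),U(*b)))
print("plate topR/L",tri(M(125,388),N(312,48)),tri(M(243,402),N(232,15)))
E
python3 m.py
```

```text
A (array([ 0.5238,  0.1308,  0.0276, -0.0072]), np.float64(0.9225000014001807), np.float64(0.38525867554155596))
A' [ 0.5238  0.1308  0.0276 -0.0072]
B (array([ 0.4287,  0.0506,  0.0757, -0.0075]), np.float64(0.7982812766113625), np.float64(0.5257680492112202))
rack (array([ 0.6618, -0.0284,  0.0995, -0.0046]), np.float64(1.7680125701111251), np.float64(0.8049793930883222))
mould (array([ 0.5044, -0.3193, -0.162 , -0.0021]), np.float64(0.5233995974743948), np.float64(0.21622254433977892))
manif (array([ 0.507 ,  0.3416, -0.2196, -0.0027]), np.float64(0.3386344448151988), np.float64(0.15867517968482797))
hub (array([0.5086, 0.3403, 0.1178]), np.float64(0.34918872199162365))
sl0 (array([0.4683, 0.2942, 0.1117]), np.float64(0.5095871700152941))
sl1 (array([0.4313, 0.2487, 0.1112]), np.float64(0.5742027639503249))
plate topR/L (array([ 0.4297, -0.2739,  0.1681]), np.float64(0.8200042214787402)) (array([ 0.4211, -0.3233,  0.1617]), np.float64(0.4743779552284195))
```

Candidates in the top view: pale slabs A (219,213) and B (248,246), plus slab0 in the mould (378,222). The green block (203,272), the yellow block (293,236) and the pebbles (266,271) are look-alikes. I choose A, B and slab0. The lever reads about 62° open. I'm moving to it now.

Request:
play_rows([
  [[-1,0.645,-0.605,0,0,0,0],[-1,0.645,-0.605,0,0,0,0],[-1,0.645,-0.605,0,0,0,0],[-1,0.645,-0.605,0,0,0,0],[-1,0.645,-0.605,0,0,0,0],[-1,0.645,-0.605,0,0,0,0],[-1,0.645,-0.605,0,0,0,0],[-1,0.645,-0.605,0,0,0,0],[-1,0.645,-0.605,0,0,0,0],[-1,0.645,-0.605,0,0,0,0]],
])

```text
time: 0.93
ee_pos: [0.3926, -0.3147, 0.4046]
ee_rot: [-3.142, 0.0, 0.355]
ft_force: [0.5, -0.6, -0.7]
width: 1.0
grip_force: 0.0
```

Request:
play_rows([
  [[-1,0.645,-0.605,0,0,0,0],[-1,0.645,-0.605,0,0,0,0],[-1,0.645,-0.605,0,0,0,0],[-1,0.645,-0.605,0,0,0,0],[-1,0.645,-0.605,0,0,0,0],[-1,0.645,-0.605,0,0,0,0],[-1,0.645,-0.605,0,0,0,0],[-1,0.645,-0.605,0,0,0,0],[-1,0.645,-0.605,0,0,0,0],[-1,0.645,-0.605,0,0,0,0]],
])

```text
time: 1.77
ee_pos: [0.5506, 0.0018, 0.4046]
ee_rot: [-3.142, 0.0, 0.355]
ft_force: [-0.2, -0.2, -0.1]
width: 0.997
grip_force: 0.0
```

Request:
play_rows([
  [[-1,0,-0.73,0,0,0,0],[-1,0,-0.73,0,0,0,0],[-1,0,-0.73,0,0,0,0],[-1,0,-0.73,0,0,0,0],[-1,0,-0.73,0,0,0,0],[-1,0,-0.73,0,0,0,0],[-1,0,-0.73,0,0,0,0],[-1,0,-0.73,0,0,0,0],[-1,0,-0.73,0,0,0,0],[-1,0,-0.73,0,0,0,0]],
])

```text
time: 2.6
ee_pos: [0.448, 0.2751, 0.4047]
ee_rot: [3.141, 0.0, 0.355]
ft_force: [-0.2, 1.0, 0.4]
width: 1.004
grip_force: 0.0
```

Request:
play_rows([
  [[-1,0,0,0,0,0,-0.15],[-1,0,0,0,0,0,-0.15],[-1,0,0,0,0,0,-0.15],[-1,0,0,0,0,0,-0.15],[-1,0,0,0,0,0,-0.15],[-1,0,0,0,0,0,-0.15],[-1,0,0,0,0,0,-0.15],[-1,0,0,0,0,0,-0.15],[-1,0,0,0,0,0,-0.15],[-1,0,0,0,0,0,-0.15]],
])

```text
time: 3.43
ee_pos: [0.4487, 0.2739, 0.4045]
ee_rot: [-3.141, 0.0, 1.539]
ft_force: [-0.4, -0.2, 0.6]
width: 1.001
grip_force: 0.0
```

Request:
play_rows([
  [[-1,0,0,0,0,0,-0.15],[-1,0,0,0,0,0,-0.15],[-1,0,0,0,0,0,-0.15],[-1,0,0,0,0,0,-0.15],[-1,0,0,0,0,0,-0.15],[-1,0,0,0,0,0,-0.15],[-1,0,0,0,0,0,-0.15],[-1,0,0,0,0,0,-0.15],[-1,0,0,0,0,0,-0.15],[-1,0,0,0,0,0,-0.15]],
])

```text
time: 4.27
ee_pos: [0.4488, 0.2738, 0.4045]
ee_rot: [-3.141, -0.0, 2.717]
ft_force: [0.1, 0.2, 0.7]
width: 0.996
grip_force: 0.0
```

Request:
play_rows([
  [[-1,0,0,0,0,0,-0.15],[-1,0,0,0,0,0,-0.15],[-1,0,0,0,0,0,-0.15],[-1,0,0,0,0,0,-0.15],[-1,0,0,0,0,0,-0.15],[-1,0,0,0,0,0,-0.15],[-1,0,0,0,0,0,-0.15],[-1,0,0,0,0,0,-0.15],[-1,0,0,0,0,0,-0.15],[-1,0,0,0,0,0,-0.15]],
])

```text
time: 5.1
ee_pos: [0.4488, 0.2738, 0.4045]
ee_rot: [3.141, -0.0, -2.389]
ft_force: [0.2, -1.2, 0.6]
width: 0.999
grip_force: 0.0
```

```bash
cat >go.py <<'E'
"go.py x y z yawdeg: remaining tool-frame shift (units of 40 mm) and turn (units of 45 deg)"
from plant import read_state
from scipy.spatial.transform import Rotation as Ro
import numpy as np,sys
s=read_state();R=Ro.from_euler("xyz",s["ee_rot"])
np.set_printoptions(precision=3,suppress=True)
print("t",round(s["time"],2),"pos",s["ee_pos"],"rpy",np.degrees(s["ee_rot"]),"q",s["joint_pos"],"w",round(s["width"]*85,1),"F",s["ft_force"])
if len(sys.argv)>4:
    x,y,z,a=map(float,sys.argv[1:5]);d=np.array([x,y,z])-s["ee_pos"]
    T=Ro.from_euler("xyz",[180,0,a],degrees=True)
    print("now",R.inv().apply(d)/.04,"turn",np.degrees((R.inv()*T).as_rotvec())/45,"shift after turn",T.inv().apply(d)/.04)
E
python3 go.py .4525 .276 .27 229.8
```

```text
t 5.1 pos [0.449 0.274 0.405] rpy [ 179.99    -0.023 -136.852] q [ 0.273  0.384 -1.149  1.889  0.389  1.12   1.3  ] w 84.9 F [ 0.218 -1.22   0.553]
now [-0.107 -0.023  3.363] turn [ 0.    -0.    -0.148] shift after turn [-0.103 -0.035  3.363]
```

Request:
play_rows([
  [[-1,-0.1,-0.03,0,0,0,-0.148],[-1,0,0,0.6,0,0,0],[-1,0,0,0.7,0,0,0],[-1,0,0,0.7,0,0,0],[-1,0,0,0.6,0,0,0],[-1,0,0,0.5,0,0,0],[-1,0,0,0.26,0,0,0],[-1,0,0,0,0,0,0],[0.3,0,0,0,0,0,0],[0.6,0,0,0,0,0,0]],
], newtons=30)

```text
time: 5.93
ee_pos: [0.4528, 0.2762, 0.2715]
ee_rot: [-3.141, 0.001, -2.278]
ft_force: [0.5, 1.3, 0.1]
width: 0.747
grip_force: 0.0
```

Request:
play_rows([
  [[1,0,0,0,0,0,0],[1,0,0,0,0,0,0],[1,0,0,0,0,0,0],[1,0,0,0,0,0,0],[1,0,0,0,0,0,0],[1,0,0,0,0,0,0]],
])

```text
time: 6.43
ee_pos: [0.4528, 0.2757, 0.2709]
ee_rot: [-3.141, 0.0, -2.278]
ft_force: [-1.0, -3.1, 8.5]
width: 0.184
grip_force: 33.9
```

```bash
python3 go.py .4525 .276 .27 229.8
```

```text
t 6.43 pos [0.453 0.276 0.271] rpy [-179.957    0.021 -130.541] q [ 0.132  0.559 -1.012  2.002  0.604  0.915  1.233] w 15.7 F [-1.003 -3.069  8.55 ]
now [-0.     0.01   0.022] turn [-0.001  0.    -0.008] shift after turn [-0.     0.01   0.022]
```

Request:
play_rows([
  [[1,-0.0125,0.23,0,0,0,0.138],[1,-0.0125,0.23,0,0,0,0.138],[1,-0.0125,0.23,0,0,0,0.138],[1,-0.0125,0.23,0,0,0,0.138],[1,-0.0125,0.23,0,0,0,0.138],[1,-0.0125,0.23,0,0,0,0.138],[1,-0.0125,0.23,0,0,0,0.138],[1,-0.0125,0.23,0,0,0,0.138],[1,0,0,0,0,0,0]],
])

```text
time: 7.18
ee_pos: [0.4231, 0.3419, 0.2709]
ee_rot: [3.141, 0.002, 3.131]
ft_force: [2.4, -2.1, 8.3]
width: 0.18
grip_force: 34.3
```

```bash
python3 go.py .424 .3595 .271 167.4
```

```text
t 7.18 pos [0.423 0.342 0.271] rpy [179.971   0.092 179.395] q [-0.149  0.499 -0.81   1.979  0.476  0.861  0.342] w 15.3 F [ 2.441 -2.118  8.32 ]
now [-0.019  0.441 -0.002] turn [0.001 0.002 0.267] shift after turn [ 0.073  0.436 -0.003]
```

Request:
play_rows([
  [[1,-0.009,0.18,0,0,0,0.107],[1,-0.009,0.18,0,0,0,0.107],[1,-0.007,0.16,0,0,0,0.09],[1,0,0,0,0,0,0],[1,0,0,0,0,0,0]],
])

```text
time: 7.6
ee_pos: [0.4256, 0.36, 0.2707]
ee_rot: [-3.137, 0.001, 2.899]
ft_force: [-3.9, -17.0, 19.7]
width: 0.177
grip_force: 37.5
```

```bash
python3 go.py .424 .3595 .271 167.4
```

```text
t 7.6 pos [0.426 0.36  0.271] rpy [-179.753    0.075  166.082] q [-0.222  0.502 -0.75   1.95   0.449  0.866  0.116] w 15.1 F [ -3.932 -16.97   19.701]
now [ 0.035 -0.023 -0.006] turn [-0.006  0.002 -0.029] shift after turn [ 0.036 -0.022 -0.006]
```

Lever firmly against its shut stop. I'll release it, lift, turn, then locate the push plate by its silhouette in both views.

Request:
play_rows([
  [[0.6,0,-0.03,0,0,0,0],[0.2,0,0,0,0,0,0],[-0.4,0,0,0,0,0,0],[-0.4,0,0,0,0,0,0],[-0.4,0,0,-0.4,0,0,0],[-0.4,0,0,-0.8,0,0,0],[-0.4,0,0,-0.8,0,0,0],[-0.4,0,0,-0.8,0,0,0],[-0.4,0,0,-0.5,0,0,0.1],[-0.4,0,0,0,0,0,0.147]],
])

```text
time: 8.43
ee_pos: [0.4255, 0.3612, 0.4067]
ee_rot: [3.136, 0.002, 2.703]
ft_force: [0.2, 0.1, 0.1]
width: 0.695
grip_force: 0.0
```

Request:
play_rows([
  [[-0.4,0,0,0,0,0,0.15],[-0.4,0,0,0,0,0,0.15],[-0.4,0,0,0,0,0,0.15],[-0.4,0,0,0,0,0,0.15],[-0.4,0,0,0,0,0,0.15],[-0.4,0,0,0,0,0,0.15],[-0.4,0,0,0,0,0,0.15],[-0.4,0,0,0,0,0,0.15],[-0.4,0,0,0,0,0,0.15],[-0.4,0,0,0,0,0,0.15]],
])

```text
time: 9.27
ee_pos: [0.4251, 0.3604, 0.4023]
ee_rot: [-3.141, -0.0, 1.522]
ft_force: [0.0, 0.5, -0.2]
width: 0.701
grip_force: 0.0
```

```bash
cat >pl.py <<'E'
from h import *
from scipy.ndimage import label
t=cv2.imread("pics/top0.png");s=cv2.imread("pics/scene0.png")
mp=(.5044,-.3193,-.162)
def hull(n,s0,shape,dz=0):
    X=world([(s0+a,b,c) for a in(0,.012) for b in(-.022,.022) for c in(.112,.156)],mp)
    m=np.zeros((shape[0]*4,shape[1]*4),np.uint8);cv2.fillConvexPoly(m,cv2.convexHull(np.int32((proj(n,X)+.5)*4)),255)
    return cv2.resize(m,None,fx=.25,fy=.25,interpolation=cv2.INTER_AREA)/255.
for n,im,(x,y,w,h) in(("top",t,(362,240,30,16)),("scene",s,(150,92,40,26))):
    g=im.max(2).astype(float);D=np.zeros(g.shape);D[y:y+h,x:x+w]=np.clip((75-g[y:y+h,x:x+w])/30,0,1)
    ys,xs=np.nonzero(D>.5);print(n,xs.min(),xs.max(),ys.min(),ys.max())
    e=[(np.abs(hull(n,q,g.shape)-D)[y:y+h,x:x+w].sum(),q) for q in np.arange(-.15,-.04,.002)]
    print(sorted(e)[:4])
E
python3 pl.py; python3 go.py .35 -.30 .405 80.7
python3 - <<'E'
from h import *
cv2.imwrite("pics/top1.png",read_camera("top")[:,:,::-1]);cv2.imwrite("pics/scene1.png",read_camera("scene")[:,:,::-1])
E
```

```text
t 9.27 pos [0.425 0.36  0.402] rpy [-179.993   -0.015   87.194] q [-0.326  0.29  -0.588  1.846  0.182  1.06  -1.033] w 59.6 F [ 0.047  0.527 -0.217]
now [-16.581  -1.068  -0.071] turn [-0.    -0.     0.144] shift after turn [-16.596   0.815  -0.067]Traceback (most recent call last):
  File "pl.py", line 11, in <module>
    ys,xs=np.nonzero(D>.5);print(n,xs.min(),xs.max(),ys.min(),ys.max())
                                   ~~~~~~^^
    return umr_minimum(a, axis, None, out, keepdims, initial, where)
ValueError: zero-size array to reduction operation minimum which has no identity
```

View pics/top1.png

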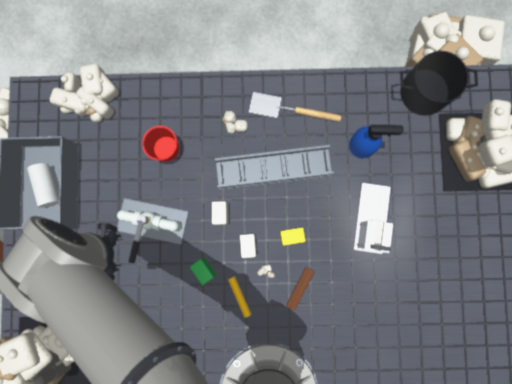

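The lever at (145,218)→(134,258) is now square to the pipe, so the valve is shut. Slabs A and B haven't moved.

```bash
sed -i 's/(75-g\[y:y+h,x:x+w\])\/30/(lo-g[y:y+h,x:x+w])\/30/; s/g=im.max(2).astype(float);/g=im.max(2).astype(float);lo=np.percentile(g[y:y+h,x:x+w],3)+35;/' pl.py; python3 pl.py
python3 - <<'E'
from h import *
mp=(.5044,-.3193,-.162)
for s in(-.11,-.1,-.09,-.08):
  X=world([(s+a,b,c) for a in(0,.012) for b in(-.022,.022) for c in(.112,.156)],mp)
  print(s,np.round((proj("top",X)-(350,180))*6)[[0,1,2,3,5,7]].tolist(),np.round((proj("scene",X)-(120,95))*6)[[0,1,3,4,5,7]].tolist())
E
```

```text
top 371 390 245 250
[(np.float64(73.52745098039216), np.float64(-0.09199999999999994)), (np.float64(74.72745098039216), np.float64(-0.09399999999999994)), (np.float64(75.3), np.float64(-0.08999999999999994)), (np.float64(80.81372549019608), np.float64(-0.12199999999999997))]
scene 157 173 98 113
[(np.float64(72.91176470588235), np.float64(-0.09199999999999994)), (np.float64(74.71960784313725), np.float64(-0.08799999999999994)), (np.float64(74.85686274509804), np.float64(-0.08999999999999994)), (np.float64(79.09607843137255), np.float64(-0.09399999999999994))]
-0.11 [[208.0, 461.0], [237.0, 467.0], [111.0, 447.0], [136.0, 452.0], [240.0, 439.0], [140.0, 425.0]] [[277.0, 42.0], [260.0, -24.0], [339.0, 12.0], [261.0, 59.0], [244.0, -7.0], [322.0, 30.0]]
-0.1 [[211.0, 439.0], [240.0, 444.0], [114.0, 425.0], [139.0, 429.0], [243.0, 416.0], [142.0, 402.0]] [[263.0, 56.0], [246.0, -10.0], [325.0, 27.0], [247.0, 74.0], [230.0, 8.0], [309.0, 45.0]]
-0.09 [[213.0, 417.0], [242.0, 421.0], [117.0, 403.0], [142.0, 407.0], [246.0, 394.0], [145.0, 379.0]] [[250.0, 71.0], [232.0, 5.0], [311.0, 42.0], [234.0, 88.0], [216.0, 23.0], [295.0, 60.0]]
-0.08 [[216.0, 395.0], [245.0, 398.0], [119.0, 382.0], [145.0, 384.0], [248.0, 371.0], [148.0, 356.0]] [[237.0, 85.0], [219.0, 20.0], [298.0, 57.0], [220.0, 103.0], [202.0, 37.0], [281.0, 75.0]]
```

Request:
play_rows([
  [[1,0,0,0,0,0,0.144],[1,-0.8,0.46,0,0,0,0],[1,-0.8,0.46,0,0,0,0],[1,-0.8,0.46,0,0,0,0],[1,-0.8,0.46,0,0,0,0],[1,-0.8,0.46,0,0,0,0],[1,-0.8,0.46,0,0,0,0],[1,-0.8,0.46,0,0,0,0],[1,-0.8,0.46,0,0,0,0],[1,-0.8,0.46,0,0,0,0]],
])

```text
time: 10.2
ee_pos: [0.5442, 0.0482, 0.4025]
ee_rot: [3.141, -0.0, 1.42]
ft_force: [1.3, -0.3, 0.3]
width: -0.004
grip_force: 0.0
```

Request:
play_rows([
  [[1,-0.8,0.46,0,0,0,0],[1,-0.8,-0.35,0,0,0,0],[1,-0.8,-0.35,0,0,0,0],[1,-0.8,-0.35,0,0,0,0],[1,-0.8,-0.35,0,0,0,0],[1,-0.8,-0.35,0,0,0,0],[1,-0.8,-0.35,0,0,0,0],[1,-0.8,-0.35,0,0,0,0],[1,-0.8,-0.35,0,0,0,0],[1,-0.8,-0.35,0,0,0,0]],
])

```text
time: 11.03
ee_pos: [0.3866, -0.2505, 0.4025]
ee_rot: [3.141, 0.0, 1.42]
ft_force: [0.7, 0.6, 0.4]
width: -0.005
grip_force: 0.0
```

```bash
python3 go.py .371 -.2976 .291 80.7
```

```text
t 11.03 pos [ 0.387 -0.251  0.402] rpy [179.984   0.01   81.342] q [ 0.589  0.083 -0.162  2.062  0.016  0.998  0.268] w -0.4 F [0.67  0.584 0.447]
now [-1.221 -0.208  2.787] turn [0.    0.    0.014] shift after turn [-1.224 -0.194  2.786]
```

Request:
play_rows([
  [[1,-0.61,-0.1,0,0,0,0.014],[1,-0.61,-0.1,0,0,0,0],[1,0,0,0.7,0,0,0],[1,0,0,0.7,0,0,0],[1,0,0,0.7,0,0,0],[1,0,0,0.68,0,0,0],[1,0,0,0,0,0,0],[1,0,0.2,0,0,0,0],[1,0,0.2,0,0,0,0]],
])

```text
time: 11.78
ee_pos: [0.3887, -0.2993, 0.2925]
ee_rot: [3.14, 0.0, 1.405]
ft_force: [0.6, -0.7, 0.7]
width: -0.002
grip_force: 0.0
```

Request:
play_rows([
  [[1,0,0.2,0,0,0,0],[1,0,0.1,0,0,0,0],[1,0,0.1,0,0,0,0],[1,0,0.1,0,0,0,0]],
])

```text
time: 12.12
ee_pos: [0.4078, -0.3024, 0.2917]
ee_rot: [3.141, 0.0, 1.404]
ft_force: [-4.8, 0.7, 5.8]
width: -0.004
grip_force: 3.3
```

Request:
play_rows([
  [[1,0,0.2,0,0,0,0],[1,0,0.2,0,0,0,0],[1,0,0.2,0,0,0,0],[1,0,0.2,0,0,0,0],[1,0,0.2,0,0,0,0]],
])

```text
time: 12.53
ee_pos: [0.4471, -0.309, 0.2916]
ee_rot: [-3.141, -0.0, 1.403]
ft_force: [-7.3, 2.6, 8.0]
width: 0.002
grip_force: 5.9
```

```bash
python3 go.py .371 -.2976 .291 80.7
```

```text
t 12.53 pos [ 0.447 -0.309  0.292] rpy [-179.973   -0.      80.399] q [ 0.583  0.351 -0.116  1.998  0.056  0.796  0.267] w 0.2 F [-7.262  2.618  8.005]
now [-0.036 -1.924  0.015] turn [-0.001 -0.    -0.007] shift after turn [-0.026 -1.924  0.015]
```

Request:
play_rows([
  [[1,0,0.15,0,0,0,0],[1,0,0.15,0,0,0,0],[1,0,0.1,0,0,0,0],[1,0,0.05,0,0,0,0],[1,0,0,0,0,0,0]],
])

```text
time: 12.95
ee_pos: [0.4649, -0.312, 0.2916]
ee_rot: [-3.141, 0.0, 1.403]
ft_force: [-5.8, 2.0, 8.9]
width: -0.002
grip_force: 5.3
```

Request:
play_rows([
  [[1,0,0.05,0,0,0,0],[1,0,0.05,0,0,0,0],[1,0,0,0,0,0,0]],
])

```text
time: 13.2
ee_pos: [0.4687, -0.3126, 0.2916]
ee_rot: [-3.141, 0.0, 1.403]
ft_force: [-5.7, 1.9, 8.0]
width: 0.004
grip_force: 5.5
```

Request:
play_rows([
  [[1,0,0.05,0,0,0,0],[1,0,0.05,0,0,0,0],[1,0,0,0,0,0,0]],
])

```text
time: 13.45
ee_pos: [0.471, -0.3131, 0.2915]
ee_rot: [-3.137, -0.001, 1.403]
ft_force: [-20.9, 7.0, 21.3]
width: -0.001
grip_force: 14.7
```

Request:
play_rows([
  [[1,0,-0.4,0,0,0,0],[1,0,-0.5,0,0,0,0],[1,0,-0.6,0,0,0,0],[1,0,-0.6,0,0,0,0],[1,0,0,-0.7,0,0,0],[-1,0,0,-0.8,0,0,0],[-1,0,0,-0.8,0,0,0],[-1,0,0,-0.7,0,0,0],[-1,0,0,0,0,0,0]],
])

```text
time: 14.2
ee_pos: [0.3907, -0.2999, 0.4168]
ee_rot: [3.134, 0.003, 1.403]
ft_force: [0.9, -1.1, 0.3]
width: 0.565
grip_force: 0.0
```

```bash
python3 - <<'E'
from h import *
t=read_camera("top")[:,:,::-1];s=read_camera("scene")[:,:,::-1]
cv2.imwrite("pics/top2.png",t);cv2.imwrite("pics/scene2.png",s)
def c(i,x,y,w,h,k): return cv2.resize(i[y:y+h,x:x+w],None,fx=k,fy=k,interpolation=cv2.INTER_CUBIC)
A=np.zeros((600,800,3),np.uint8)
A[:480,:360]=c(t,345,180,60,80,6);A[:570,370:790]=c(s,110,95,70,95,6)
cv2.imwrite("pics/mould2.png",A)
E
```

```text
(no output)
```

View pics/mould2.png

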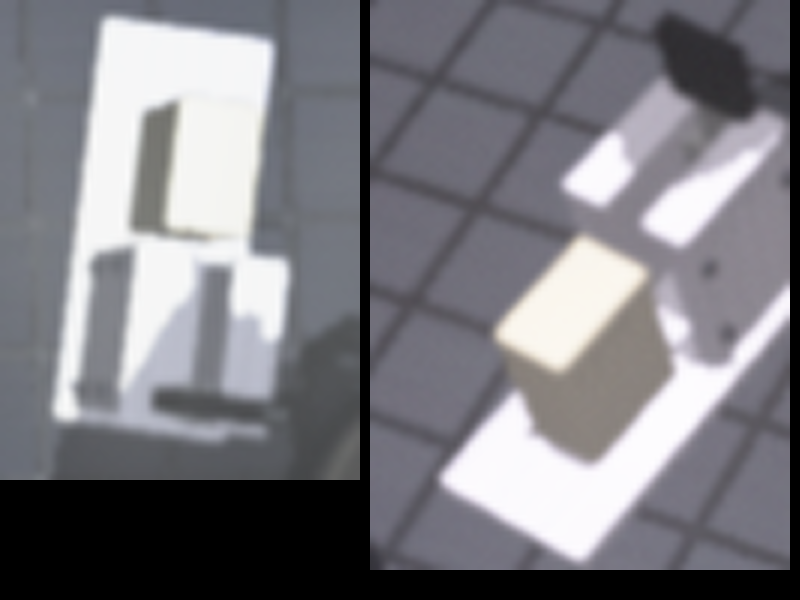

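Slab0 stands clear of the channel, top face centred near (380,208) in the top view, and the plate has sprung back. Next I'll fit slab0 and refine the rack fit.

```bash
cat >>m.py <<'E'
print("---")
P=lambda x,y:px((x,y),6,(345,180));Q=lambda x,y:px((x,y),6,(110,95))
m=[(L,W,.09),(L,-W,.09),(-L,-W,.09),(-L,W,.09)]
o=[("top",a,P(*b)) for a,b in zip(m,[(177,97),(266,104),(248,238),(165,230)])]+[("scene",a,Q(*b)) for a,b in zip(m,[(185,372),(125,335),(213,236),(278,268)])]
print("slab0",fit(o,(.53,-.32,-.16)),fit(o,(.53,-.32,-.16),False)[0])
# rack residuals and alternatives
ob=[("top",(1,1),R(15,98)),("top",(1,-1),R(706,17)),("top",(-1,1),R(35,271)),("top",(-1,-1),R(731,187)),
 ("scene",(-1,-1),S(147,282)),("scene",(-1,1),S(473,366)),("scene",(1,-1),S(115,352)),("scene",(1,1),S(452,442))]
for d in(.041,.043,.045):
  o=[(c,(a*d,b*.172,.04),p) for c,(a,b),p in ob]
  for z in(True,False):
    r=fit(o,(.68,0,0.1),z);print(d,z,r)
r=r[0];r[3]=0
print("bays",[world((0,b*.066,0),r)[0][:2] for b in(-2,-1,0,1,2)])
# predicted fin floor-level and top ends for check, in crop px of rack.png
for b in(-2,-1,0,1,2):
  X=world([(-.03,b*.066-.024,.006),(-.03,b*.066+.024,.006),(-.03,b*.066+.024,.04)],r)
  print(b,np.round((proj("top",X)-(212,142)+.5)*6).tolist(),np.round((proj("scene",world([(.03,b*.066-.024,.006),(.03,b*.066+.024,.006)],r))-(155,203)+.5)*5+[0,300]).tolist())
print("A",slab([(279,169),(319,168),(323,231),(281,233)],[(505,312),(467,298),(485,247),(524,258)],(.57,.1,0)))
E
python3 m.py | sed -n '/---/,$p'
```

```text
---
slab0 (array([ 0.5288, -0.3251, -0.1584, -0.0045]), np.float64(1.1603886263193885), np.float64(0.45170842108601167)) [ 0.5298 -0.3234 -0.158   0.    ]
0.041 True (array([ 0.6621, -0.0282,  0.0991, -0.0036]), np.float64(0.9194849180610447), np.float64(0.4533009575889061))
0.041 False (array([ 0.6626, -0.0278,  0.0988,  0.    ]), np.float64(1.0398715274749861), np.float64(0.5493025321084862))
0.043 True (array([ 0.662 , -0.0283,  0.0993, -0.0041]), np.float64(0.9953780418311453), np.float64(0.41819532888863753))
0.043 False (array([ 0.6626, -0.0278,  0.0989,  0.    ]), np.float64(1.2319376725262146), np.float64(0.5454420022609117))
0.045 True (array([ 0.6618, -0.0284,  0.0995, -0.0046]), np.float64(1.7680123510065187), np.float64(0.8049793930883322))
0.045 False (array([ 0.6625, -0.0278,  0.0991,  0.    ]), np.float64(1.903951400399535), np.float64(0.8963581374870258))
bays [array([ 0.6756, -0.1591]), array([ 0.669 , -0.0935]), array([ 0.6625, -0.0278]), array([0.656 , 0.0379]), array([0.6495, 0.1036])]
-2 [[684.0, 175.0], [589.0, 186.0], [596.0, 176.0]] [[55.0, 455.0], [143.0, 479.0]]
-1 [[554.0, 191.0], [459.0, 202.0], [463.0, 192.0]] [[176.0, 488.0], [266.0, 513.0]]
0 [[424.0, 206.0], [330.0, 217.0], [330.0, 208.0]] [[300.0, 522.0], [392.0, 547.0]]
1 [[294.0, 222.0], [200.0, 233.0], [196.0, 224.0]] [[427.0, 556.0], [521.0, 581.0]]
2 [[164.0, 237.0], [70.0, 248.0], [63.0, 240.0]] [[557.0, 591.0], [652.0, 616.0]]
A (array([ 0.5238,  0.1308,  0.0276, -0.0072]), np.float64(0.9225000014001807), np.float64(0.38525867554155596))
```

Slab0's rear end is too close to the mould lips for an end grasp, so I'll take it across its 40 mm thickness.

Request:
play_rows([
  [[-1,0,0,0,0,0,0.15],[-1,0,0,0,0,0,0.15],[-1,0,0,0,0,0,0.15],[-1,0,0,0,0,0,0.15],[-1,0,0,0,0,0,0.15],[-1,0,0,0,0,0,0.15],[-1,0,0,0,0,0,0.15],[-1,0,0,0,0,0,0.15],[-1,0,0,0,0,0,0.15],[-1,0,0,0,0,0,0.15]],
])

```text
time: 15.13
ee_pos: [0.3896, -0.2991, 0.41]
ee_rot: [-3.14, 0.001, 0.22]
ft_force: [-0.8, -0.1, -0.1]
width: 1.0
grip_force: 0.0
```

Request:
play_rows([
  [[-1,0,0,0,0,0,0.15],[-1,0,0,0,0,0,0.15],[-1,0,0,0,0,0,0.15],[-1,0,0,0,0,0,0.038],[-1,0.7,0,0,0,0,0],[-1,0.7,0,0,0,0,0],[-1,0.7,0,0,0,0,0],[-1,0.7,0,0,0,0,0],[-1,0.7,0,0,0,0,0],[-1,0,0,0,0,0,0]],
])

```text
time: 15.97
ee_pos: [0.5321, -0.3206, 0.4091]
ee_rot: [-3.14, 0.001, -0.155]
ft_force: [-2.0, 1.3, 0.1]
width: 0.999
grip_force: 0.0
```

```bash
python3 go.py .5298 -.3234 .230 -9.05
```

```text
t 15.97 pos [ 0.532 -0.321  0.409] rpy [-179.93     0.037   -8.893] q [ 0.452  0.336 -0.017  1.724  0.005  1.082 -1.292] w 85.0 F [-2.021  1.265  0.133]
now [-0.043  0.084  4.477] turn [-0.002  0.001  0.003] shift after turn [-0.046  0.078  4.477]
```

Request:
play_rows([
  [[-1,-0.045,0.08,0.5,0,0,0.003],[-1,0,0,0.7,0,0,0],[-1,0,0,0.7,0,0,0],[-1,0,0,0.7,0,0,0],[-1,0,0,0.7,0,0,0],[-1,0,0,0.6,0,0,0],[-1,0,0,0.4,0,0,0],[-1,0,0,0.18,0,0,0],[-1,0,0,0,0,0,0]],
])

```text
time: 16.72
ee_pos: [0.525, -0.3237, 0.2295]
ee_rot: [-3.14, 0.004, -0.16]
ft_force: [-0.0, 0.1, -0.1]
width: 1.001
grip_force: 0.0
```

Request:
play_rows([
  [[0.5,0,0,0,0,0,0],[0.5,0,0,0,0,0,0],[1,0,0,0,0,0,0],[1,0,0,0,0,0,0],[1,0,0,0,0,0,0],[1,0,0,0,0,0,0]],
], newtons=90)

```text
time: 17.22
ee_pos: [0.526, -0.3244, 0.2332]
ee_rot: [3.141, -0.002, -0.161]
ft_force: [-0.9, 1.6, 8.1]
width: 0.458
grip_force: 91.2
```

```bash
python3 go.py .5298 -.3234 .230 -9.05
```

```text
t 17.22 pos [ 0.526 -0.324  0.233] rpy [179.972  -0.104  -9.196] q [ 0.463  0.53  -0.019  1.867  0.014  0.743 -1.295] w 39.0 F [-0.925  1.616  8.117]
now [ 0.09  -0.039  0.08 ] turn [ 0.001 -0.002 -0.003] shift after turn [ 0.09  -0.038  0.08 ]
```

Request:
play_rows([
  [[1,0,0,-0.3,0,0,0],[1,0,0,-0.6,0,0,0],[1,0,0,-0.6,0,0,0],[1,0,0,-0.6,0,0,0],[1,0,0,-0.6,0,0,0],[1,0,0,0,0,0,-0.11],[1,0,0,0,0,0,-0.11],[1,0,0,0,0,0,-0.11],[1,0,0,0,0,0,0]],
])

```text
time: 17.97
ee_pos: [0.5254, -0.3242, 0.3411]
ee_rot: [3.141, -0.001, 0.103]
ft_force: [-0.1, 1.1, -3.1]
width: 0.451
grip_force: 91.1
```

```bash
python3 go.py .6654 -.0939 .32 5.66
```

```text
t 17.97 pos [ 0.525 -0.324  0.341] rpy [179.977  -0.04    5.906] q [ 0.504  0.397 -0.071  1.796  0.034  0.949 -1.049] w 38.3 F [-0.129  1.096 -3.146]
now [ 4.073 -5.366  0.528] turn [ 0.001 -0.001  0.005] shift after turn [ 4.05  -5.384  0.527]
```

Request:
play_rows([
  [[1,0,-0.6,0,0,0,0],[1,0,-0.7,0,0,0,0],[1,0,-0.7,0,0,0,0],[1,0,-0.7,0,0,0,0],[1,0.5,-0.7,0,0,0,0],[1,0.7,-0.7,0,0,0,0],[1,0.7,-0.7,0,0,0,0],[1,0.7,-0.57,0,0,0,0],[1,0.7,0,0,0,0,0],[1,0.7,0,0,0,0,0]],
])

```text
time: 18.8
ee_pos: [0.6648, -0.0923, 0.3407]
ee_rot: [-3.141, -0.0, 0.098]
ft_force: [-0.5, -0.7, -2.7]
width: 0.455
grip_force: 91.4
```

Request:
play_rows([
  [[1,0,0,0,0,0,0],[1,0,0,0,0,0,0],[1,0,0,0,0,0,0]],
])

```text
time: 19.05
ee_pos: [0.6633, -0.0948, 0.3399]
ee_rot: [3.142, 0.001, 0.097]
ft_force: [-1.2, -0.1, -2.8]
width: 0.452
grip_force: 91.4
```

```bash
python3 go.py .6654 -.0939 .229 5.66
```

```text
t 19.05 pos [ 0.663 -0.095  0.34 ] rpy [180.      0.051   5.535] q [ 0.153  0.481 -0.146  1.667  0.08   1.    -1.494] w 38.4 F [-1.158 -0.052 -2.811]
now [ 0.058 -0.018  2.772] turn [-0.     0.001 -0.003] shift after turn [ 0.055 -0.018  2.772]
```

Request:
play_rows([
  [[1,0.05,-0.02,0.5,0,0,0],[1,0,0,0.6,0,0,0],[1,0,0,0.4,0,0,0],[1,0,0,0.2,0,0,0],[1,0,0,0.2,0,0,0],[1,0,0,0.2,0,0,0],[1,0,0,0,0,0,0]],
])

```text
time: 19.63
ee_pos: [0.6652, -0.0938, 0.2551]
ee_rot: [-3.141, 0.001, 0.098]
ft_force: [-0.8, -0.5, -2.8]
width: 0.456
grip_force: 91.3
```

```bash
python3 go.py .6654 -.0939 .229 5.66
```

```text
t 19.63 pos [ 0.665 -0.094  0.255] rpy [-179.99     0.06     5.622] q [ 0.146  0.577 -0.14   1.719  0.101  0.854 -1.51 ] w 38.8 F [-0.788 -0.46  -2.79 ]
now [0.006 0.002 0.653] turn [-0.     0.001 -0.001] shift after turn [0.005 0.002 0.653]
```

Already below the rail tops with no contact force. On down to the floor.

Request:
play_rows([
  [[1,0,0,0.2,0,0,0],[1,0,0,0.2,0,0,0],[1,0,0,0.1,0,0,0],[1,0,0,0.1,0,0,0],[1,0,0,0.05,0,0,0],[1,0,0,0,0,0,0]],
])

```text
time: 20.13
ee_pos: [0.6656, -0.0936, 0.2297]
ee_rot: [-3.141, 0.0, 0.099]
ft_force: [0.5, 0.3, -2.7]
width: 0.451
grip_force: 91.2
```

Request:
play_rows([
  [[1,0,0,0.05,0,0,0],[1,0,0,0,0,0,0]],
])

```text
time: 20.3
ee_pos: [0.6659, -0.0937, 0.2292]
ee_rot: [3.141, -0.001, 0.099]
ft_force: [-4.3, 0.4, 11.8]
width: 0.458
grip_force: 92.9
```

Request:
play_rows([
  [[0.3,0,0,0,0,0,0],[-0.4,0,0,0,0,0,0],[-0.4,0,0,0,0,0,0],[-0.4,0,0,0,0,0,0],[-0.4,0,0,-0.4,0,0,0],[-0.4,0,0,-0.8,0,0,0],[-0.4,0,0,-0.8,0,0,0],[-0.4,0,0,-0.8,0,0,0],[-1,0,0,-0.8,0,0,0],[-1,0,0,-0.6,0,0,0]],
])

```text
time: 21.13
ee_pos: [0.6658, -0.0937, 0.399]
ee_rot: [3.141, -0.002, 0.099]
ft_force: [1.0, -0.5, -0.3]
width: 0.956
grip_force: 0.0
```

```bash
python3 go.py .5238 .1308 .4 91; python3 - <<'E'
from h import *
t=read_camera("top")[:,:,::-1];s=read_camera("scene")[:,:,::-1]
cv2.imwrite("pics/top3.png",t);cv2.imwrite("pics/scene3.png",s)
def c(i,x,y,w,h,k): return cv2.resize(i[y:y+h,x:x+w],None,fx=k,fy=k,interpolation=cv2.INTER_CUBIC)
A=np.zeros((600,800,3),np.uint8)
A[:264,:800]=c(t,180,140,200,66,4) ; A[:0]=0
A[264:264+330,:800]=c(s,150,140,200,120,4)[:330]
A[264:264+330,650:]=c(t,205,195,75,82,2)[:,:150].repeat(1,0)[:330] if 0 else A[264:264+330,650:]
cv2.imwrite("pics/rack3.png",A)
E
```

```text
t 21.13 pos [ 0.666 -0.094  0.399] rpy [179.981  -0.136   5.652] q [ 0.154  0.431 -0.149  1.608  0.069  1.105 -1.485] w 81.3 F [ 1.015 -0.521 -0.259]
now [-2.979 -5.935 -0.035] turn [ 0.003 -0.002 -1.897] shift after turn [ 5.674 -3.45  -0.025]
```

View pics/rack3.png

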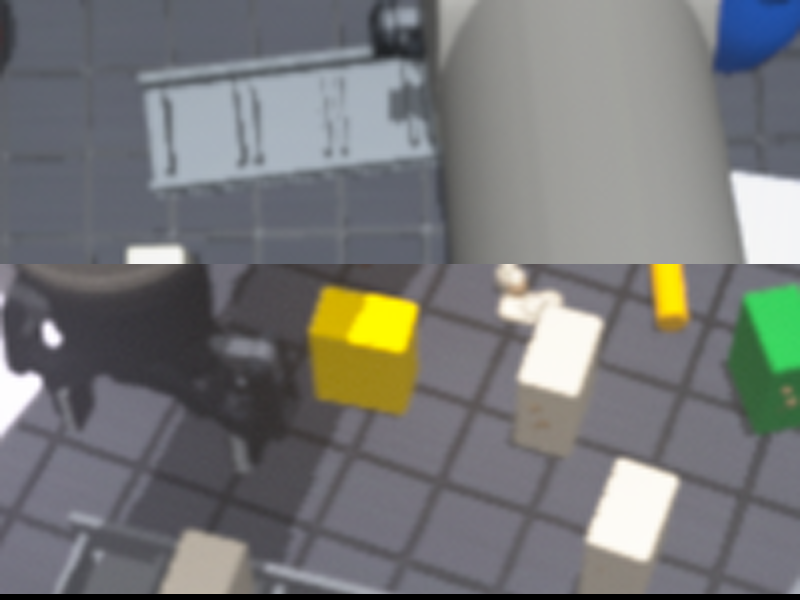

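Slab0 stands in its bay at (197,275) in the scene view. I'll check whether A or B moved and refine both fits at their known height.

```bash
cat >sl.py <<'E'
"sl.py scenepng [toppng]: bright top-face corners -> slab pose (z of top fixed .08); scene only if no top"
from h import *
import sys
def faces(f,lo):
    g=cv2.cvtColor(cv2.imread(f),cv2.COLOR_BGR2HSV);m=cv2.inRange(g,(0,0,lo),(180,60,255))
    g4=cv2.resize(cv2.imread(f),None,fx=4,fy=4,interpolation=cv2.INTER_CUBIC);h=cv2.cvtColor(g4,cv2.COLOR_BGR2HSV)
    m=cv2.inRange(h,(0,0,lo),(180,60,255));m=cv2.morphologyEx(m,cv2.MORPH_OPEN,np.ones((9,9)))
    return [c.reshape(-1,2) for c in cv2.findContours(m,0,cv2.CHAIN_APPROX_NONE)[0]]
def hullfit(n,cs,p):
    q=proj(n,world([(0,0,.08)],p))[0]
    best=min(cs,key=lambda c:np.hypot(*((c.mean(0)+.5)/4-.5-q)))
    r=cv2.approxPolyDP(cv2.convexHull(best.reshape(-1,1,2)),10,True).reshape(-1,2)
    return (r+.5)/4-.5
if __name__=="__main__":
    for nm,p in(("A",(.5238,.1308,.0276)),("B",(.4287,.0506,.0757))):
        o=[]
        for n,f in zip(("scene","top"),sys.argv[1:]):
            r=hullfit(n,faces(f,225 if n=="scene" else 215),p);m=[(.032,.02,.08),(.032,-.02,.08),(-.032,-.02,.08),(-.032,.02,.08)]
            P=proj(n,world(m,p))-proj(n,world([(0,0,.08)],p));rc=r-r.mean(0)
            print(nm,n,len(r),np.round(r,1).tolist())
            if len(r)==4: o+=[(n,m[i],r[np.argmin(np.hypot(*(rc-P[i]).T))]) for i in range(4)]
        for z in(True,False):
            k=fit(o,p,z);print("  ",np.round(k[0],4),np.round(k[1:],2))
E
python3 sl.py pics/scene0.png pics/top0.png; python3 sl.py pics/scene3.png
```

```text
A scene 4 [[304.1, 189.1], [317.9, 193.1], [311.1, 212.9], [297.4, 208.9]]
A top 4 [[224.4, 201.9], [224.9, 222.6], [212.1, 222.9], [211.9, 202.4]]
   [ 0.5241  0.1313  0.0258 -0.0059] [1.48 0.93]
   [0.5256 0.1313 0.026  0.    ] [1.84 1.05]
B scene 5 [[276.1, 148.4], [287.9, 147.1], [298.9, 153.6], [293.4, 171.6], [280.1, 168.4]]
B top 4 [[252.1, 234.1], [254.6, 254.9], [242.1, 256.9], [240.1, 235.1]]
   [ 0.4273  0.0561  0.0934 -0.109 ] [0.48 0.34]
   [0.4301 0.051  0.0936 0.    ] [1.18 0.89]
A scene 4 [[304.1, 189.1], [318.1, 193.1], [311.4, 212.9], [297.1, 208.9]]
   [ 0.4721  0.1226  0.0362 -0.0974] [0.28 0.16]
   [0.5272 0.1313 0.0377 0.    ] [1.34 0.93]
B scene 5 [[276.1, 148.1], [288.1, 147.1], [298.9, 153.4], [293.4, 171.9], [280.1, 168.6]]Traceback (most recent call last):
  File "sl.py", line 23, in <module>
    k=fit(o,p,z);print("  ",np.round(k[0],4),np.round(k[1:],2))
  File "h.py", line 24, in fit
    r=least_squares(f,list(p0)+[0]);return r.x,np.abs(r.fun).max(),np.sqrt(np.mean(r.fun**2))
    return func(*args, **kwargs)
    vector_fun = VectorFunction(
        fun_wrapped,
    ...<6 lines>...
        workers=workers
    )
    self._update_fun()
    ~~~~~~~~~~~~~~~~^^
    self.f = self.fun_wrapped(xp_copy(self.x))
             ~~~~~~~~~~~~~~~~^^^^^^^^^^^^^^^^^
    return np.atleast_1d(self.fun(x))
                         ~~~~~~~~^^^
    return self.f(x, *self.args, **self.kwargs)
           ~~~~~~^^^^^^^^^^^^^^^^^^^^^^^^^^^^^^
  File "h.py", line 23, in f
    return np.concatenate(r)
           ~~~~~~~~~~~~~~^^^
ValueError: need at least one array to concatenate
```

Request:
play_rows([
  [[-1,0,0,0,0,0,-0.147],[-1,0,0,0,0,0,-0.147],[-1,0,0,0,0,0,-0.147],[-1,0,0,0,0,0,-0.147],[-1,0,0,0,0,0,-0.147],[-1,0,0,0,0,0,-0.147],[-1,0,0,0,0,0,-0.147],[-1,0,0,0,0,0,-0.147],[-1,0,0,0,0,0,-0.147],[-1,0,0,0,0,0,-0.147]],
])

```text
time: 22.07
ee_pos: [0.6655, -0.0937, 0.3952]
ee_rot: [-3.141, -0.0, 1.259]
ft_force: [0.2, -0.1, -0.0]
width: 1.0
grip_force: 0.0
```

Request:
play_rows([
  [[-1,0,0,0,0,0,-0.147],[-1,0,0,0,0,0,-0.147],[-1,0,0,0,0,0,-0.147],[-1,0.7,-0.42,0,0,0,0],[-1,0.7,-0.42,0,0,0,0],[-1,0.7,-0.42,0,0,0,0],[-1,0.7,-0.42,0,0,0,0],[-1,0.7,-0.42,0,0,0,0],[-1,0.7,-0.42,0,0,0,0],[-1,0.7,-0.42,0,0,0,0]],
])

```text
time: 22.9
ee_pos: [0.5413, 0.0999, 0.3955]
ee_rot: [-3.141, -0.0, 1.599]
ft_force: [0.3, 0.9, 0.2]
width: 1.003
grip_force: 0.0
```

Request:
play_rows([
  [[-1,0.7,-0.42,0,0,0,0],[-1,0,0,0.7,0,0,0],[-1,0,0,0.7,0,0,0],[-1,0,0,0.5,0,0,0],[-1,0,0,0,0,0,0],[-1,0,0,0,0,0,0]],
])

```text
time: 23.4
ee_pos: [0.5247, 0.1264, 0.3194]
ee_rot: [-3.14, -0.0, 1.6]
ft_force: [0.2, 0.1, 0.4]
width: 1.001
grip_force: 0.0
```

```bash
python3 go.py .525 .131 .22 91.5
```

```text
t 23.4 pos [0.525 0.126 0.319] rpy [-179.882   -0.007   91.669] q [ 0.105  0.355 -0.553  1.963  0.236  0.889 -0.542] w 85.1 F [0.25  0.062 0.388]
now [0.115 0.017 2.485] turn [-0.003 -0.     0.004] shift after turn [0.115 0.012 2.485]
```

Request:
play_rows([
  [[-1,0.115,0.015,0.1,0,0,0],[-1,0,0,0.6,0,0,0],[-1,0,0,0.7,0,0,0],[-1,0,0,0.6,0,0,0],[-1,0,0,0.3,0,0,0],[-1,0,0,0.15,0,0,0],[-1,0,0,0,0,0,0],[0.2,0,0,0,0,0,0],[1,0,0,0,0,0,0],[1,0,0,0,0,0,0]],
])

```text
time: 24.23
ee_pos: [0.526, 0.1312, 0.2237]
ee_rot: [3.139, -0.0, 1.599]
ft_force: [-1.4, -0.7, 6.9]
width: 0.731
grip_force: 97.6
```

Request:
play_rows([
  [[1,0,0,0,0,0,0],[1,0,0,0,0,0,0],[1,0,0,0,0,0,0]],
])

```text
time: 24.48
ee_pos: [0.5259, 0.1312, 0.2237]
ee_rot: [3.139, -0.0, 1.599]
ft_force: [-0.6, 0.7, 7.1]
width: 0.731
grip_force: 97.7
```

```bash
python3 go.py .525 .131 .22 91.5
```

```text
t 24.48 pos [0.526 0.131 0.224] rpy [179.843  -0.028  91.643] q [ 0.037  0.493 -0.493  2.022  0.353  0.706 -0.65 ] w 62.2 F [-0.58   0.724  7.131]
now [-0.005 -0.024  0.091] turn [ 0.003 -0.001  0.003] shift after turn [-0.005 -0.023  0.091]
```

Request:
play_rows([
  [[1,0,0,-0.3,0,0,0],[1,0,0,-0.6,0,0,0],[1,0,0,-0.7,0,0,0],[1,0,0,-0.7,0,0,0],[1,0,0,-0.6,0,0,-0.089],[1,-0.2,0.6,0,0,0,0],[1,-0.2,0.6,0,0,0,0],[1,-0.2,0.6,0,0,0,0],[1,-0.2,0.6,0,0,0,0],[1,-0.2,0.6,0,0,0,0]],
])

```text
time: 25.32
ee_pos: [0.6496, 0.1024, 0.3397]
ee_rot: [3.141, -0.0, 1.669]
ft_force: [0.3, 0.3, -2.3]
width: 0.734
grip_force: 99.5
```

Request:
play_rows([
  [[1,0,0,0,0,0,0],[1,0,0,0,0,0,0],[1,0,0,0,0,0,0]],
])

```text
time: 25.57
ee_pos: [0.6482, 0.1032, 0.3388]
ee_rot: [3.142, -0.0, 1.67]
ft_force: [-0.5, 0.3, -2.9]
width: 0.733
grip_force: 99.8
```

```bash
python3 go.py .6495 .1036 .2297 95.66
```

```text
t 25.57 pos [0.648 0.103 0.339] rpy [180.     -0.027  95.667] q [ 0.129  0.507 -0.523  1.684  0.287  1.028 -0.39 ] w 62.3 F [-0.491  0.296 -2.877]
now [0.006 0.034 2.727] turn [ 0.    -0.001  0.   ] shift after turn [0.007 0.034 2.727]
```

Request:
play_rows([
  [[1,0.005,0.034,0.5,0,0,0],[1,0,0,0.6,0,0,0],[1,0,0,0.4,0,0,0],[1,0,0,0.2,0,0,0],[1,0,0,0.2,0,0,0],[1,0,0,0.2,0,0,0],[1,0,0,0,0,0,0]],
])

```text
time: 26.15
ee_pos: [0.6496, 0.1034, 0.2533]
ee_rot: [-3.141, 0.0, 1.67]
ft_force: [0.1, -0.0, -3.8]
width: 0.731
grip_force: 99.8
```

Request:
play_rows([
  [[1,0,0,0.2,0,0,0],[1,0,0,0.2,0,0,0],[1,0,0,0.1,0,0,0],[1,0,0,0.05,0,0,0],[1,0,0,0,0,0,0]],
])

```text
time: 26.57
ee_pos: [0.6499, 0.1033, 0.2314]
ee_rot: [-3.141, -0.0, 1.67]
ft_force: [0.4, -0.8, -2.3]
width: 0.732
grip_force: 99.8
```

Request:
play_rows([
  [[1,0,0,0.05,0,0,0],[1,0,0,0.05,0,0,0],[1,0,0,0,0,0,0]],
])

```text
time: 26.82
ee_pos: [0.6502, 0.1036, 0.2297]
ee_rot: [3.14, 0.0, 1.669]
ft_force: [-8.4, -0.5, 19.1]
width: 0.733
grip_force: 102.1
```

Request:
play_rows([
  [[0.3,0,0,0,0,0,0],[-1,0,0,0,0,0,0],[-1,0,0,0,0,0,0],[-1,0,0,0,0,0,0],[-1,0,0,-0.4,0,0,0],[-1,0,0,-0.8,0,0,0],[-1,0,0,-0.8,0,0,0],[-1,0,0,-0.8,0,0,0],[-1,0,0,-0.6,0,0,0],[-1,0,0,0,0,0,0]],
])

```text
time: 27.65
ee_pos: [0.651, 0.1039, 0.3695]
ee_rot: [3.134, -0.001, 1.669]
ft_force: [0.9, -0.2, -0.3]
width: 1.005
grip_force: 0.0
```

```bash
python3 go.py .430 .051 .22 94.6; python3 - <<'E'
from h import *
from sl import faces
t=read_camera("top")[:,:,::-1];s=read_camera("scene")[:,:,::-1]
cv2.imwrite("pics/top4.png",t);cv2.imwrite("pics/scene4.png",s)
for f,lo in(("top0",215),("top4",215),("scene0",225),("scene4",225)):
  print(f,[np.round((c.mean(0)+.5)/4-.5,1).tolist() for c in faces(f"pics/{f}.png",lo) if 100<=cv2.contourArea(c)/16<400])
E
```

```text
t 27.65 pos [0.651 0.104 0.369] rpy [179.59   -0.034  95.646] q [ 0.135  0.481 -0.532  1.652  0.271  1.075 -0.377] w 85.4 F [ 0.863 -0.18  -0.288]
now [-0.775 -5.656  3.696] turn [ 0.009 -0.001  0.023] shift after turn [-0.875 -5.614  3.737]
top0 [[241.6, 360.7], [35.7, 363.5], [267.2, 352.4], [79.3, 349.7], [247.2, 245.5], [163.3, 222.9], [137.1, 220.5], [218.4, 212.5], [497.1, 177.3], [456.2, 127.0], [105.1, 85.9], [39.5, 67.4]]
top4 [[35.6, 363.6], [161.8, 223.5], [133.0, 222.0], [497.1, 177.3], [296.1, 159.9], [456.3, 126.9], [199.6, 123.1], [105.2, 86.0], [2.8, 71.9], [325.7, 61.3], [278.9, 58.9]]
scene0 [[418.8, 380.9], [138.6, 378.6], [253.8, 309.0], [242.8, 297.8], [403.9, 234.0], [373.1, 216.2], [307.7, 201.0], [25.9, 196.2], [287.0, 157.9], [163.4, 125.4], [152.5, 118.6]]
scene4 [[418.8, 380.9], [138.9, 378.6], [253.7, 309.0], [242.7, 297.8], [403.8, 234.0], [199.2, 219.0], [373.3, 215.6], [25.9, 196.2], [10.5, 126.6], [167.1, 123.9], [152.4, 118.6], [295.9, 97.5], [103.7, 10.0], [287.0, 28.3]]
```

View pics/scene4.png

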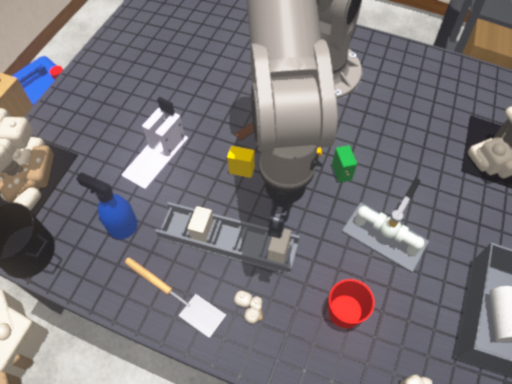

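Slab0 (200,222) and A (280,245) both stand in the rack, and the arm hides B. I'll swing aside to recheck B before grasping.

Request:
play_rows([
  [[-1,-0.7,0,-0.3,0,0,0],[-1,-0.7,-0.1,-0.3,0,0,0],[-1,-0.7,-0.1,-0.2,0,0,0],[-1,-0.7,-0.1,0,0,0,0],[-1,-0.7,-0.1,0,0,0,0],[-1,-0.7,-0.1,0,0,0,0],[-1,-0.7,-0.1,0,0,0,0],[-1,-0.7,-0.1,0,0,0,0],[-1,0,0,0,0,0,0]],
])

```text
time: 28.5
ee_pos: [0.6434, -0.1292, 0.394]
ee_rot: [-3.139, 0.002, 1.663]
ft_force: [0.3, -0.5, -0.4]
width: 1.007
grip_force: 0.0
```

```bash
python3 go.py .430 .051 .22 94.6; python3 - <<'E'
from h import *
from sl import faces
t=read_camera("top")[:,:,::-1];s=read_camera("scene")[:,:,::-1]
cv2.imwrite("pics/top5.png",t);cv2.imwrite("pics/scene5.png",s)
for f,lo in(("top5",215),("scene5",225)):
  print(f,[np.round((c.mean(0)+.5)/4-.5,1).tolist() for c in faces(f"pics/{f}.png",lo) if 100<=cv2.contourArea(c)/16<400])
E
```

```text
t 28.5 pos [ 0.643 -0.129  0.394] rpy [-179.835    0.116   95.256] q [ 0.455  0.446 -0.48   1.634  0.226  1.119  0.007] w 85.6 F [ 0.283 -0.505 -0.388]
now [ 4.983 -4.886  4.355] turn [-0.004  0.003  0.015] shift after turn [ 4.917 -4.956  4.351]
top5 [[265.9, 351.2], [35.7, 363.6], [247.2, 245.5], [161.6, 223.5], [133.0, 222.1], [497.0, 177.3], [227.4, 168.3], [293.8, 159.9], [456.3, 127.0], [2.8, 98.6], [105.2, 85.9], [40.2, 67.3], [247.8, 64.6], [6.3, 69.9], [324.1, 59.9]]
scene5 [[418.7, 380.7], [249.1, 304.4], [202.2, 220.1], [26.0, 196.1], [287.1, 158.1], [32.9, 142.7], [55.9, 46.1], [373.6, 4.9], [163.6, 6.2]]
```

View pics/top5.png

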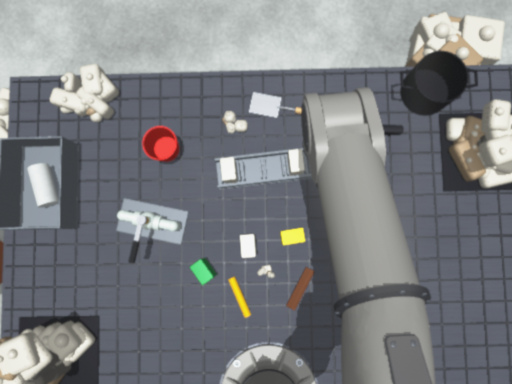

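B hasn't moved: (247,245). Going to it now.

Request:
play_rows([
  [[-1,0.5,-0.49,0,0,0,0.015],[-1,0.55,-0.55,0,0,0,0],[-1,0.55,-0.55,0,0,0,0],[-1,0.55,-0.55,0,0,0,0],[-1,0.55,-0.55,0,0,0,0],[-1,0.55,-0.55,0,0,0,0],[-1,0.55,-0.55,0,0,0,0],[-1,0.55,-0.55,0,0,0,0],[-1,0.55,-0.55,0,0,0,0],[-1,0,0,0.5,0,0,0]],
])

```text
time: 29.43
ee_pos: [0.4291, 0.0602, 0.378]
ee_rot: [3.138, 0.001, 1.663]
ft_force: [2.4, 1.1, 0.5]
width: 1.0
grip_force: 0.0
```

Request:
play_rows([
  [[-1,0,0,0.6,0,0,0],[-1,0,0,0.5,0,0,0],[-1,0,0,0.3,0,0,0],[-1,0,0,0,0,0,0],[-1,0,0,0,0,0,0]],
])

```text
time: 29.85
ee_pos: [0.4317, 0.0565, 0.3195]
ee_rot: [-3.14, -0.001, 1.659]
ft_force: [-0.4, -0.5, 1.3]
width: 1.005
grip_force: 0.0
```

```bash
python3 go.py .430 .051 .22 94.6
```

```text
t 29.85 pos [0.432 0.056 0.32 ] rpy [-179.898   -0.037   95.08 ] q [ 0.306  0.195 -0.635  2.175  0.157  0.817 -0.339] w 85.4 F [-0.413 -0.472  1.274]
now [-0.134 -0.05   2.488] turn [-0.002 -0.001  0.011] shift after turn [-0.133 -0.054  2.488]
```

Request:
play_rows([
  [[-1,-0.133,-0.05,0.1,0,0,0.011],[-1,0,0,0.6,0,0,0],[-1,0,0,0.7,0,0,0],[-1,0,0,0.6,0,0,0],[-1,0,0,0.3,0,0,0],[-1,0,0,0.15,0,0,0],[-1,0,0,0,0,0,0],[0.2,0,0,0,0,0,0],[1,0,0,0,0,0,0],[1,0,0,0,0,0,0]],
])

```text
time: 30.68
ee_pos: [0.4311, 0.0503, 0.2233]
ee_rot: [3.139, 0.0, 1.649]
ft_force: [-1.7, 0.2, 7.1]
width: 0.73
grip_force: 96.2
```

Request:
play_rows([
  [[1,0,0,0,0,0,0],[1,0,0,0,0,0,0],[1,0,0,0,0,0,0]],
])

```text
time: 30.93
ee_pos: [0.4311, 0.0503, 0.2233]
ee_rot: [3.139, 0.0, 1.649]
ft_force: [-2.2, 0.2, 7.2]
width: 0.732
grip_force: 96.3
```

```bash
python3 go.py .430 .051 .22 94.6
```

```text
t 30.93 pos [0.431 0.05  0.223] rpy [179.856   0.017  94.467] q [ 0.222  0.363 -0.556  2.251  0.339  0.602 -0.509] w 62.3 F [-2.209  0.211  7.153]
now [ 0.021 -0.027  0.083] turn [ 0.003  0.    -0.003] shift after turn [ 0.021 -0.027  0.083]
```

Request:
play_rows([
  [[1,0,0,-0.3,0,0,0],[1,0,0,-0.6,0,0,0],[1,0,0,-0.7,0,0,0],[1,0,0,-0.7,0,0,0],[1,0,0,-0.6,0,0,-0.026],[1,-0.11,0.65,0,0,0,0],[1,-0.11,0.65,0,0,0,0],[1,-0.11,0.65,0,0,0,0],[1,-0.11,0.65,0,0,0,0],[1,-0.11,0.65,0,0,0,0]],
])

```text
time: 31.77
ee_pos: [0.5632, 0.0407, 0.339]
ee_rot: [3.14, 0.0, 1.669]
ft_force: [0.8, -0.3, -1.8]
width: 0.733
grip_force: 99.6
```

Request:
play_rows([
  [[1,-0.1,0.65,0,0,0,0],[1,-0.1,0.65,0,0,0,0],[1,-0.1,0.65,0,0,0,0],[1,0,0.37,0,0,0,0],[1,0,0,0,0,0,0],[1,0,0,0,0,0,0],[1,0,0,0,0,0,0],[1,0,0,0,0,0,0]],
])

```text
time: 32.43
ee_pos: [0.6549, 0.0382, 0.3385]
ee_rot: [3.141, 0.0, 1.67]
ft_force: [0.9, 0.8, -2.7]
width: 0.731
grip_force: 99.6
```

```bash
python3 go.py .656 .0375 .2293 95.66
```

```text
t 32.43 pos [0.655 0.038 0.338] rpy [179.99    0.014  95.658] q [ 0.248  0.513 -0.551  1.683  0.304  1.032 -0.305] w 62.1 F [ 0.858  0.821 -2.73 ]
now [-0.02   0.024  2.73 ] turn [ 0.  0. -0.] shift after turn [-0.02   0.024  2.73 ]
```

Request:
play_rows([
  [[1,-0.02,0.024,0.5,0,0,0],[1,0,0,0.6,0,0,0],[1,0,0,0.4,0,0,0],[1,0,0,0.2,0,0,0],[1,0,0,0.2,0,0,0],[1,0,0,0.2,0,0,0],[1,0,0,0,0,0,0]],
])

```text
time: 33.02
ee_pos: [0.6564, 0.0375, 0.2531]
ee_rot: [-3.141, -0.0, 1.67]
ft_force: [-0.8, 0.0, -1.9]
width: 0.734
grip_force: 99.6
```

Request:
play_rows([
  [[1,0,0,0.2,0,0,0],[1,0,0,0.2,0,0,0],[1,0,0,0.1,0,0,0],[1,0,0,0.05,0,0,0],[1,0,0,0,0,0,0]],
])

```text
time: 33.43
ee_pos: [0.6566, 0.0376, 0.2314]
ee_rot: [-3.141, -0.0, 1.67]
ft_force: [-0.9, 0.4, -3.3]
width: 0.735
grip_force: 99.6
```

Request:
play_rows([
  [[1,0,0,0.05,0,0,0],[1,0,0,0.05,0,0,0],[1,0,0,0,0,0,0]],
])

```text
time: 33.68
ee_pos: [0.6569, 0.0379, 0.2294]
ee_rot: [3.14, 0.0, 1.67]
ft_force: [-6.2, -0.3, 16.9]
width: 0.734
grip_force: 101.5
```

Request:
play_rows([
  [[0.3,0,0,0,0,0,0],[-1,0,0,0,0,0,0],[-1,0,0,0,0,0,0],[-1,0,0,0,0,0,0],[-1,0,0,-0.4,0,0,0],[-1,0,0,-0.8,0,0,0],[-1,0,0,-0.8,0,0,0],[-1,0,0,-0.8,0,0,0],[-1,0,0,-0.8,0,0,0],[-1,0,0,-0.4,0,0,-0.145]],
])

```text
time: 34.52
ee_pos: [0.6571, 0.0381, 0.3923]
ee_rot: [3.137, 0.001, 1.781]
ft_force: [0.1, 1.0, 0.6]
width: 1.003
grip_force: 0.0
```

Request:
play_rows([
  [[-1,0,0,0,0,0,-0.144],[-1,0,0,0,0,0,-0.144],[-1,0,0,0,0,0,-0.144],[-1,0,0,0,0,0,-0.144],[-1,0,0,0,0,0,-0.144],[-1,0,0,0,0,0,-0.144],[-1,0,0,0,0,0,-0.144],[-1,0,0,0,0,0,-0.144],[-1,0,0,0,0,0,-0.144],[-1,0,0,0,0,0,-0.144]],
])

```text
time: 35.35
ee_pos: [0.6567, 0.0375, 0.388]
ee_rot: [3.141, 0.0, 2.92]
ft_force: [0.4, 0.6, -0.4]
width: 0.998
grip_force: 0.0
```

Request:
play_rows([
  [[-1,0.62,0.55,0,0,0,0],[-1,0.62,0.55,0,0,0,0],[-1,0.62,0.55,0,0,0,0],[-1,0.62,0.55,0,0,0,0],[-1,0.62,0.55,0,0,0,0],[-1,0.62,0.55,0,0,0,0],[-1,0.62,0.55,0,0,0,0],[-1,0.62,0.55,0,0,0,0],[-1,0.62,0.55,0,0,0,0],[-1,0.62,0.55,0,0,0,0]],
])

```text
time: 36.18
ee_pos: [0.4635, 0.3089, 0.3881]
ee_rot: [3.141, 0.0, 2.914]
ft_force: [0.9, 0.3, 0.3]
width: 0.998
grip_force: 0.0
```

```bash
python3 go.py .4253 .360 .271 167; python3 - <<'E'
from h import *
t=read_camera("top")[:,:,::-1];s=read_camera("scene")[:,:,::-1]
cv2.imwrite("pics/top6.png",t);cv2.imwrite("pics/scene6.png",s)
def c(i,x,y,w,h,k): return cv2.resize(i[y:y+h,x:x+w],None,fx=k,fy=k,interpolation=cv2.INTER_CUBIC)
A=np.zeros((600,800,3),np.uint8)
A[:300,:800]=c(t,190,110,160,60,5);A[300:,:800]=c(s,150,190,160,60,5)
A[:300,:800]=c(t,205,140,160,60,5);A[300:,:800]=c(s,150,200,160,60,5)
cv2.imwrite("pics/rack6.png",A)
E
```

```text
t 36.18 pos [0.464 0.309 0.388] rpy [179.991   0.025 166.967] q [ 0.061  0.393 -0.948  1.847  0.36   1.084  0.32 ] w 84.8 F [0.871 0.278 0.339]
now [1.22  1.029 2.927] turn [ 0.     0.001 -0.001] shift after turn [1.219 1.03  2.927]
```

View pics/rack6.png

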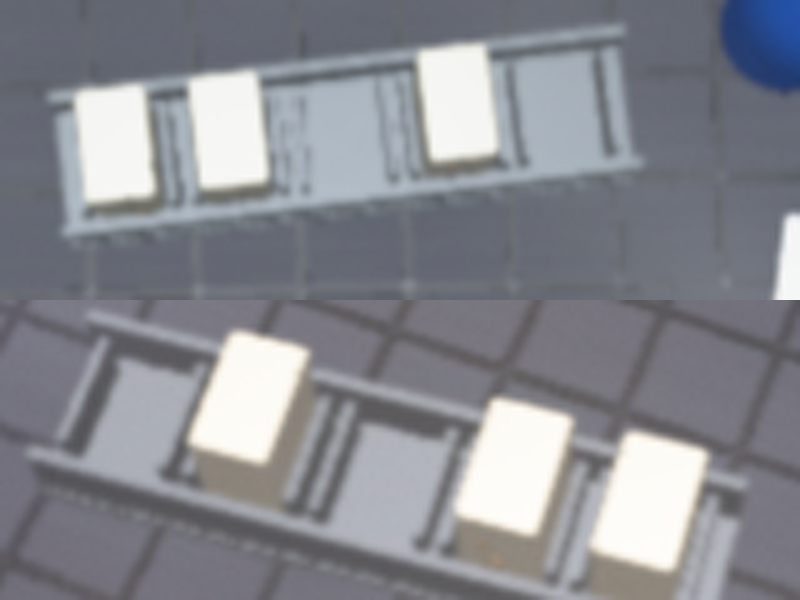

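All three slabs stand upright in separate bays, with tops at (227,168), (251,166) and (296,161) in the top view. Now to the lever.

Request:
play_rows([
  [[-1,0.61,0.515,0,0,0,0],[-1,0.61,0.515,0,0,0,0],[-1,0,0,0.6,0,0,0],[-1,0,0,0.7,0,0,0],[-1,0,0,0.7,0,0,0],[-1,0,0,0.6,0,0,0],[-1,0,0,0.3,0,0,0],[-1,0,0,0,0,0,0],[-1,0,0,0,0,0,0]],
], newtons=30)

```text
time: 37.03
ee_pos: [0.4265, 0.3591, 0.2723]
ee_rot: [3.142, -0.0, 2.914]
ft_force: [0.4, 0.2, -0.3]
width: 1.001
grip_force: 0.0
```

```bash
python3 go.py .4253 .360 .271 167.2
```

```text
t 37.03 pos [0.427 0.359 0.272] rpy [179.999  -0.028 166.985] q [-0.136  0.538 -0.864  1.945  0.521  0.897  0.075] w 85.1 F [ 0.432  0.209 -0.329]
now [0.035 0.014 0.034] turn [ 0.    -0.001 -0.005] shift after turn [0.035 0.014 0.034]
```

Request:
play_rows([
  [[0.4,0.035,0,0.03,0,0,-0.005],[0.6,0,0,0,0,0,0],[1,0,0,0,0,0,0],[1,0,0,0,0,0,0],[1,0,0,0,0,0,0],[1,0,0,0,0,0,0],[1,0,0,0,0,0,0],[1,0,0,0,0,0,0]],
])

```text
time: 37.7
ee_pos: [0.4251, 0.3592, 0.2712]
ee_rot: [-3.142, 0.0, 2.918]
ft_force: [-1.2, -2.9, 6.5]
width: 0.177
grip_force: 33.7
```

Request:
play_rows([
  [[1,-0.01,-0.209,0,0,0,-0.125],[1,-0.01,-0.209,0,0,0,-0.125],[1,-0.01,-0.209,0,0,0,-0.125],[1,-0.01,-0.209,0,0,0,-0.125],[1,-0.01,-0.209,0,0,0,-0.125],[1,-0.01,-0.209,0,0,0,-0.125],[1,-0.01,-0.209,0,0,0,-0.125],[1,0,0,0,0,0,0],[1,0,0,0,0,0,0]],
])

```text
time: 38.45
ee_pos: [0.432, 0.3019, 0.2711]
ee_rot: [-3.142, 0.0, -2.678]
ft_force: [-2.8, -2.9, 8.3]
width: 0.181
grip_force: 33.9
```

```bash
python3 -c "
import numpy as np
a=np.radians(212.4);print(.508+.084*np.cos(a),.341+.084*np.sin(a))"; python3 go.py .4371 .2960 .271 212.4
```

```text
0.43707645425783076 0.29599054922176427
t 38.45 pos [0.432 0.302 0.271] rpy [-179.996    0.007 -153.426] q [ 0.087  0.565 -1.035  2.007  0.617  0.921  0.758] w 15.4 F [-2.78  -2.89   8.347]
now [-0.048 -0.187  0.004] turn [-0.     0.    -0.129] shift after turn [-0.028 -0.191  0.004]
```

Request:
play_rows([
  [[1,-0.01,-0.1,0,0,0,-0.065],[1,-0.01,-0.1,0,0,0,-0.064],[1,0,0,0,0,0,0],[1,0,0,0,0,0,0],[0.6,0,0,0,0,0,0],[0.2,0,0,0,0,0,0],[-0.4,0,0,0,0,0,0],[-0.4,0,0,0,0,0,0],[-0.4,0,0,0,0,0,0]],
])

```text
time: 39.2
ee_pos: [0.4363, 0.2956, 0.2707]
ee_rot: [3.141, 0.0, -2.576]
ft_force: [-0.0, -0.2, -0.4]
width: 0.704
grip_force: 0.0
```

```bash
python3 go.py .4371 .2960 .271 212.4
```

```text
t 39.2 pos [0.436 0.296 0.271] rpy [ 179.993    0.004 -147.613] q [ 0.115  0.577 -1.057  2.007  0.634  0.93   0.859] w 59.9 F [-0.007 -0.247 -0.355]
now [-0.022 -0.003 -0.007] turn [ 0.  0. -0.] shift after turn [-0.022 -0.003 -0.007]
```

Request:
play_rows([
  [[-0.4,0,0,-0.4,0,0,0],[-0.4,0,0,-0.8,0,0,0],[-0.4,0,0,-0.8,0,0,0],[-0.4,0,0,-0.8,0,0,0],[-0.4,0,0,-0.6,0,0,0],[-0.4,0.3,-0.5,0,0,0,0],[-0.4,0.3,-0.7,0,0,0,0],[-0.4,0.3,-0.7,0,0,0,0],[-0.4,0.3,-0.7,0,0,0,0],[-0.4,0,0,0,0,0,0]],
])

```text
time: 40.03
ee_pos: [0.4527, 0.1767, 0.4062]
ee_rot: [-3.139, -0.002, -2.583]
ft_force: [0.9, -0.4, -1.3]
width: 0.702
grip_force: 0.0
```

```bash
python3 go.py; python3 - <<'E'
from h import *
t=read_camera("top")[:,:,::-1];s=read_camera("scene")[:,:,::-1]
cv2.imwrite("pics/top7.png",t);cv2.imwrite("pics/scene7.png",s)
def c(i,x,y,w,h,k): return cv2.resize(i[y:y+h,x:x+w],None,fx=k,fy=k,interpolation=cv2.INTER_CUBIC)
A=np.zeros((600,800,3),np.uint8)
A[:275,:390]=c(t,112,195,78,55,5);A[:500,400:800]=c(s,338,172,80,100,5);A[290:578,:384]=cv2.resize(s,(384,288))
cv2.imwrite("pics/fin.png",A)
E
```

```text
t 40.03 pos [0.453 0.177 0.406] rpy [-179.879   -0.104 -147.968] q [ 0.518  0.294 -1.175  1.966  0.31   1.082  1.339] w 59.6 F [ 0.928 -0.386 -1.277]
```

View pics/fin.png

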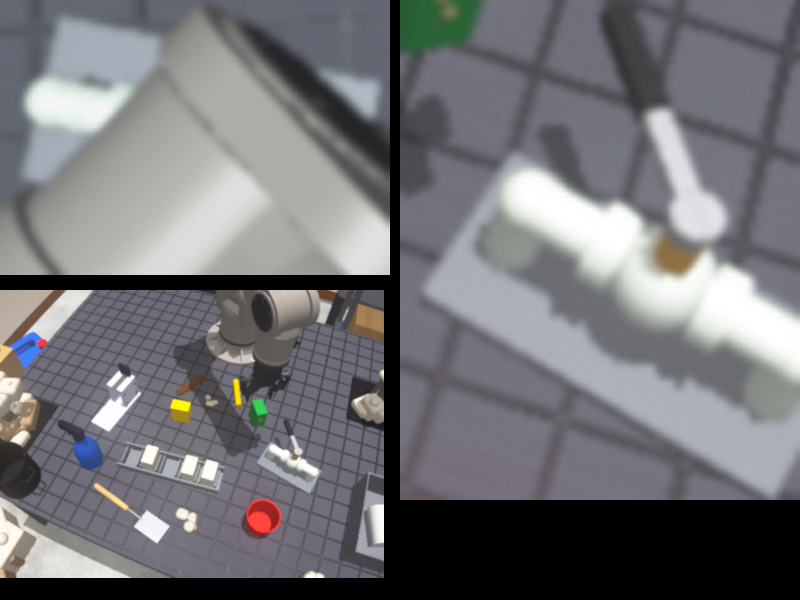

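The scene view shows the lever from hub (697,217) to tip (615,8) in the crop, the slabs in the rack, and the bystanders in place. One numeric check of the angle before handing in.

```bash
python3 - <<'E'
from h import *
def pl(c,z):
    q=px(c,5,(338,172));return least_squares(lambda X:proj("scene",[X[0],X[1],z])[0]-q,[.5,.3]).x
for n,a,b in(("start",(297,217),(148,32)),("now",(297,217),(215,8))):
    d=pl(b,.115)-pl(a,.118);print(n,np.degrees(np.arctan2(d[1],d[0]))%360-167.4)
E
```

```text
start 63.13661535030053
now 44.74405758700493
```

```bash
python3 -c "
from plant import *
print(sign_off())"
```

```text
the job is handed in; nothing more can be done
None
```

The job is handed in: valve shut first, ejector pushed fully home, all three slabs (the cast one and the two on the table) upright on the floor of separate bays, then the valve opened to half (camera check 44.7°), with the spray bottle and mixing cup not touched.

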